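# Slide the board carrier home under the bench microscope

### The arm

A 7-joint arm with a two-finger parallel gripper is mounted at the origin on the work surface. World frame = base frame: x ahead of the robot, y to its left, z up, the work surface at z = 0. Lengths are in m, angles in rad, forces in N, time in s.
With the tool pointing down it reaches from about 0.4 to 0.85 m from the base axis. Payload 10.4 kg.
Tool frame: the origin (TCP) lies midway between the tips of the shut fingers; the grasp point (between the pads) lies 19 mm behind it; z points along the fingers, y is the direction in which the jaws open and shut (so a half turn about z gives the same grasp; the last joint's range is limited). The gripper opens to 85 mm and grips with 20 to 120 N. Pads are 22 mm wide; open, the fingers measure 114 mm over their backs; the gripper's body (76 mm by 85 mm) begins 54 mm behind the grasp point. The pads swing forward as they close: fully open they stand 13 mm farther back than shut.
Start: joints at [-1.169, 0.332, -0.065, 1.46, 0.022, 1.35, -0.088], TCP at [0.258, 0.569, 0.231] pointing down, gripper open.
Joint ranges: [-2.6, 2.6], [-0.5, 2.12], [-1.47, 1.34], [0.16, 2.42], [-1.27, 4.41], [0.06, 2.06], [-2.6, 2.6]. Speed limits (rad/s): [2.22, 2.22, 2.79, 2.79, 3.14, 3.14, 3.14].

### API

Orientations are given as a unit quaternion [x, y, z, w].
In Python, from workcell import manip, viewer gives the robot as it stands.
- The arm moves only by the tool move_arm, never from a script. Its argument "deltas" is a list of rows, each a list of 7 numbers: the shift along the tool's x, y, z in m, then the turn, a rotation vector about the tool's x, y, z in degrees, then the opening, from -1 (shut) to 1 (fully open). In form: [[dx, dy, dz, wx, wy, wz, gripper], ...]. A call has 1 to 10 rows; each row shifts and turns the commanded pose from where the row before left it, along the tool's axes as they then stand; what a row does not reach is not made up. A row lasts 1/8 s, in which the tool goes at most 62.5 mm and 10.7 degrees, less where a joint would pass 70% of its speed; a pose out of reach is approached as far as the arm can. A call with a gripper value outside its range is refused whole. The fingers move at their own pace and stop on an object; "force" is the grip in N (left out, the last holds). Time passes only in rows, so rows that do not move let the fingers close. It gives the time, the measured TCP pose, the force and the opening at its end, in the units of the state.
- manip.get_obs(): the state, without advancing time (a new reading comes with each control period).
- viewer.camera(name): name is "side" or "top"; returns (picture, depth): 420x560x3 uint8, red, green, blue; 420x560 float32, m along the optical axis (not along the pixel's ray), 0 where there is no reading.
- viewer.calibration(name): a dict with "fx", "fy", "cx", "cy" (pixels), "dist" ([k1, k2, p1, p2, k3] as OpenCV has them; the pictures are not rectified), "R" (3x3) and "t" (3): a world point X has camera coordinates R X + t. Camera axes: x right, y down, z forward; pixel columns grow to the right and rows downward; lengths in m; the calibration is good to about 2 mm. A picture is of the moment at which its call begins. calibration takes no time and is no camera call.
- manip.hand_in(): hands the job in, once; it reports no verdict.
The state is a dict: "clock": time; "joint_pos": joint angles; "joint_velocities": joint speeds; "tau": joint torques, N m; "position": TCP position; "ee_rot": TCP orientation; "ft_force": force on the tool from outside, world axes, zero at the start; "torque": the same for the moment, N m; "grip_width": opening from 0.0 (shut) to 1.0 (fully open).
Only numpy, scipy, OpenCV 4.12 (cv2) and the standard library are available. Lean on these libraries where they do the work, as an engineer would, in place of code of your own. Each camera call takes 0.05 s, during which the arm holds its last target.

### The job

Put the circuit-board carrier under the bench microscope: lift it onto the front of the microscope's stage plate, board end towards the microscope and handle towards the robot, and slide it between the guide rails, under the lamp hood, until its front edge is fully home against the end stop, then let go. There is no room for an upright gripper at the hood, so lean it back for the last stretch. Do not knock the microscope, do not tip the carrier over, and leave the other things on the bench where they are.

Things in the scene. Friction and masses are not known exactly. Their poses are not given: they have to be found in the camera images.
- carrier_center (a point): Loose board carrier, about 0.35 kg, lying flat: aluminium deck 115 long (its x) x 70 wide x 10 mm thick, green circuit board on its front (+x) half (up to 18 mm above the underside), steel fin handle on its rear half. This point: middle of the deck's length and width, 24 mm above the underside; x to the board end (front), z up. It starts on the bench left or right of the stage.
- fin_balance (a point): Point on the carrier's handle, a straight upright steel fin 14 mm thick along the deck's centreline, from 21 mm ahead of this point (along its x) to 57 mm behind it; fin top 48 mm, this point 29 mm above the carrier's underside. 32 mm behind carrier_center. The carrier balances about here: lift it here. Axes as carrier_center.
- thumb_plate (a point): Middle of the rear face of the carrier's upright thumb plate, which closes the fin's rear end: 36 mm wide, 8 mm thick, from 10 to 48 mm above the carrier's underside. 95 mm behind carrier_center (37 mm behind the deck's rear edge). A good face to push on. Axes as carrier_center.
- lane_mouth (a point): Mouth of the lane on the microscope's fixed stage plate (aluminium, 330 x 110 x 6 mm, from 160 mm before to 170 mm past this point). On the plate's top, on its centreline; x points into the lane, away from the robot, z up. Steel rails, 14 mm high, 75 mm apart, start 6 mm past it, with flares beginning 16 mm before it; the plate before those is open and clear above.
- end_stop (a point): Foot of the end stop's near face, on the centreline of the plate's top, 145 mm past lane_mouth, same axes. The stop is a steel bar across the lane, 20 mm high. With the carrier's front edge against it, carrier_center is 57.5 mm before it.
- hood_edge (a point): Lower near edge of the microscope's lamp hood, on the lane's centreline, 15 mm before lane_mouth and 110 mm above the bench; axes as lane_mouth. The hood covers the lane from here to the stop, 120 mm wide; hood and optics block rise almost straight up to 200 mm above the bench. With the carrier home, the thumb plate's rear face is 7.5 mm inside this edge.
- microscope: White stereo microscope, fixed to the stage, axes as the lane; origin on the bench 6 mm below lane_mouth. Clear diffuser under the hood at 107 mm above the bench. Above the optics block a narrower head and eyepieces rise to 350 mm. Its post (foot of 60 mm radius, 375 mm tall) stands at x = 130, y = 165 mm, joined to the head by an arm at about 245 mm.
- parts_tray: Bystander: black open parts tray 120 x 85 x 30 mm, on the bench on the other side of the stage from the carrier. Origin at the centre of its underside.
- flux_jar: Bystander: closed jar, 60 mm diameter, 75 mm tall. Origin at the centre of its underside.
- multimeter: Bystander: yellow hand multimeter lying flat, 160 x 80 x 36 mm (to 44 mm at the dial). Origin at the centre of its underside.
- driver_rack: Bystander: black block 50 x 160 x 50 mm with five upright screwdrivers, 164 mm tall in all. Origin at the centre of its underside.
There are look-alikes about, which are no part of the job. Of the things that look like the part that bears carrier_center, the largest one is meant.

How it is judged:
At the end, for the whole second after the job is handed in: The carrier lies flat on the stage plate between the rails, board end inward, its front edge within 5 mm of the end stop (centre 82.5 to 92 mm past the lane mouth, within 6 mm of the centreline, in line within 0.08 rad), at rest and released (x of carrier_center in the frame of lane_mouth between 0.0825 and 0.092 m and y of carrier_center in the frame of lane_mouth between -0.006 and 0.006 m and z of carrier_center in the frame of lane_mouth between 0.02 and 0.028 m and angle between carrier_center's own z axis and vertical below 0.06 rad and angle between the x axis of carrier_center and the x axis of lane_mouth, either way round below 0.08 rad); the robot touches nothing.
It fails at once if the microscope is knocked (over 10 N on it) (contact force between microscope and anything else above 10 N).
It fails at once if the carrier is tipped over (more than 60 degrees) (angle between carrier_center's own z axis and vertical above 1.05 rad).
It fails at once if a bystander is moved by more than 20 mm (distance of any of parts_tray, flux_jar, multimeter, driver_rack from where it was at the start of the episode above 0.02 m).
It also fails if it takes over 58 s, if anything falls off the work surface, if the arm or the gripper's body presses on something with over 40 N, if the wrist force passes 120 N, or if a joint passes its speed limit or range.

## Working session

There is one attempt and no reset: what is moved stays moved. The work goes in short steps, Python scripts to look and compute and a tool call to move; the robot and the scene stay as the last step left them, time stands still between calls to the robot, and variables do not carry over. Pictures are saved under pics/ and viewed, and the job is handed in when it is done.

Besides the shell and the picture viewer there is one more tool, called after "Call:" by a JSON object that holds its "name" and its "arguments". move_arm: Moves the arm, as the interface text tells. Its arguments: {"type":"object","properties":{"deltas":{"type":"array"},"force":{"type":"number"}},"required":["deltas"]}

```bash
ls; mkdir -p pics; python3 - <<'E'
from workcell import manip, viewer
import cv2,numpy as np
print(manip.get_obs())
for n in("top","side"):
    p,d=viewer.camera(n); cv2.imwrite(f"pics/{n}0.png",p[:,:,::-1]); np.savez(f"{n}0.npz",p=p,d=d)
    print(viewer.calibration(n))
E
```

```text
pics
{'clock': 0.0, 'joint_pos': array([-1.1686094 ,  0.33286644, -0.06466922,  1.46097167,  0.02154577,
        1.34989345, -0.08853118]), 'joint_velocities': array([ 0.00028537,  0.00060316, -0.0003189 , -0.00051236,  0.00027717,
       -0.00148212,  0.00174705]), 'tau': array([ 9.75155785e-05, -6.25454879e+01,  4.90591954e-02, -3.91599083e+01,
        1.61177188e-02,  1.00678933e-02, -1.38784591e-05]), 'position': array([0.25742506, 0.5690977 , 0.23050474]), 'ee_rot': array([ 2.10824841e-01,  9.77523587e-01, -7.09548105e-04, -1.39975731e-04]), 'ft_force': array([ 0.9562273 ,  0.10426682, -0.24340513]), 'torque': array([-0.02230266,  0.01564261, -0.04678294]), 'grip_width': 1.0021037100116252}
{'fx': 405.9589119931903, 'fy': 405.9589119931903, 'cx': 278.4988513808523, 'cy': 211.25147939627965, 'dist': array([0.03365133, 0.        , 0.        , 0.        , 0.        ]), 'R': array([[-0.01386672, -0.9996107 , -0.02421066],
       [-0.99255327,  0.01669127, -0.12066235],
       [ 0.12101948,  0.02235718, -0.99239833]]), 't': array([0.01651446, 0.5972339 , 0.96899295])}
{'fx': 527.5302096165744, 'fy': 527.5302096165744, 'cx': 271.4428477721653, 'cy': 201.40245828871718, 'dist': array([0.04492969, 0.        , 0.        , 0.        , 0.        ]), 'R': array([[ 0.83379217, -0.55177758, -0.01822409],
       [-0.29856073, -0.4228976 , -0.85558116],
       [ 0.46438358,  0.71881787, -0.51734782]]), 't': array([-0.48758401,  0.27139149,  1.01316151])}
```

View pics/top0.png

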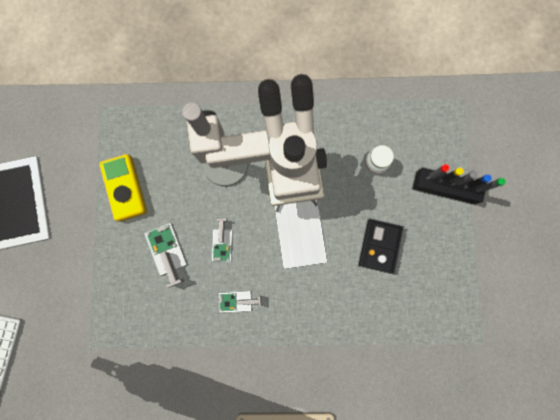

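View pics/side0.png

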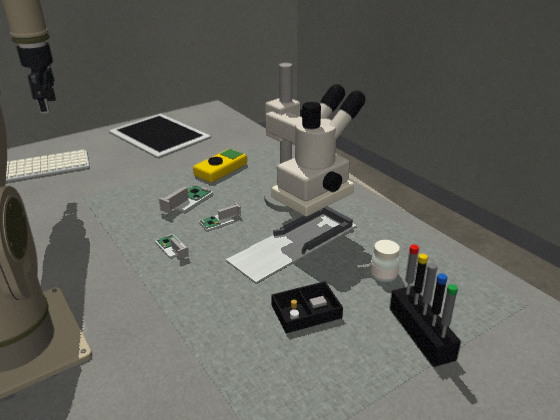

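Top view: the largest carrier is at about (165,250), left of the stage, with its board end at (160,238) and its handle towards (173,280). Smaller look-alikes sit at (222,240) and (237,302). The stage plate is around (300,235), and the robot is out of the top view. Next I zoom in.

```bash
cat > h.py <<'E'
import numpy as np,cv2
from workcell import manip,viewer
def ray(n,u,v):
    c=viewer.calibration(n);K=np.array([[c['fx'],0,c['cx']],[0,c['fy'],c['cy']],[0,0,1]])
    p=cv2.undistortPoints(np.array([[[u,v]]],float),K,c['dist'])[0,0]
    R=np.array(c['R']);t=np.array(c['t'])
    return -R.T@t, R.T@np.array([p[0],p[1],1.])
def onz(n,u,v,z):
    o,d=ray(n,u,v); return o+d*(z-o[2])/d[2]
def proj(n,X):
    c=viewer.calibration(n);K=np.array([[c['fx'],0,c['cx']],[0,c['fy'],c['cy']],[0,0,1]])
    return cv2.projectPoints(np.array(X,float).reshape(-1,3),cv2.Rodrigues(np.array(c['R']))[0],np.array(c['t']),K,c['dist'])[0][:,0]
E
python3 - <<'E'
import cv2
a=cv2.imread('pics/top0.png');b=cv2.imread('pics/side0.png')
cv2.imwrite('pics/c1.png',cv2.resize(a[210:300,130:250],None,fx=6.5,fy=6.5,interpolation=cv2.INTER_CUBIC))
cv2.imwrite('pics/c2.png',cv2.resize(a[180:275,250:350],None,fx=6,fy=6,interpolation=cv2.INTER_CUBIC))
cv2.imwrite('pics/c3.png',cv2.resize(b[170:290,220:380],None,fx=5,fy=5,interpolation=cv2.INTER_CUBIC))
E
```

```text
(no output)
```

View pics/c1.png

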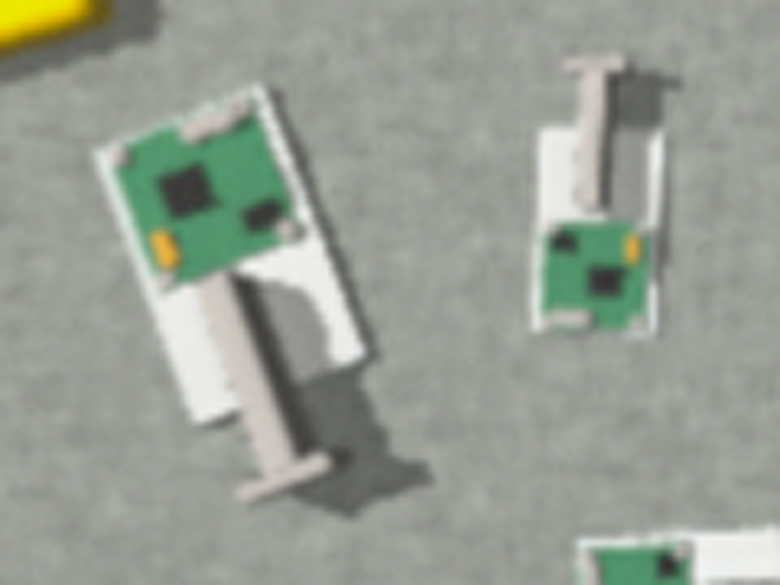

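View pics/c2.png

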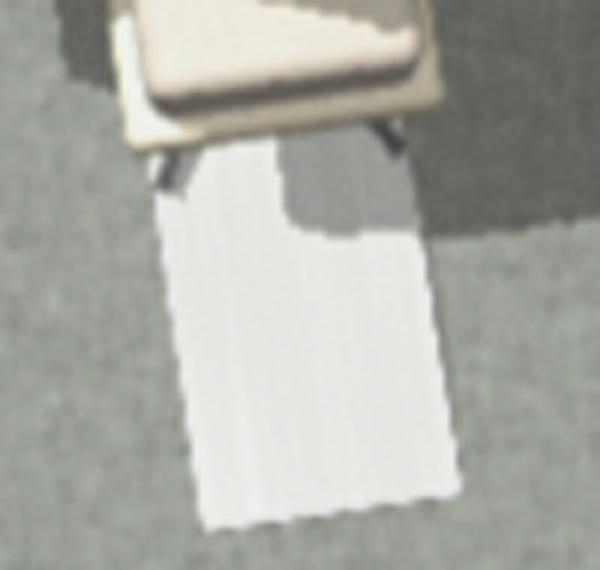

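View pics/c3.png

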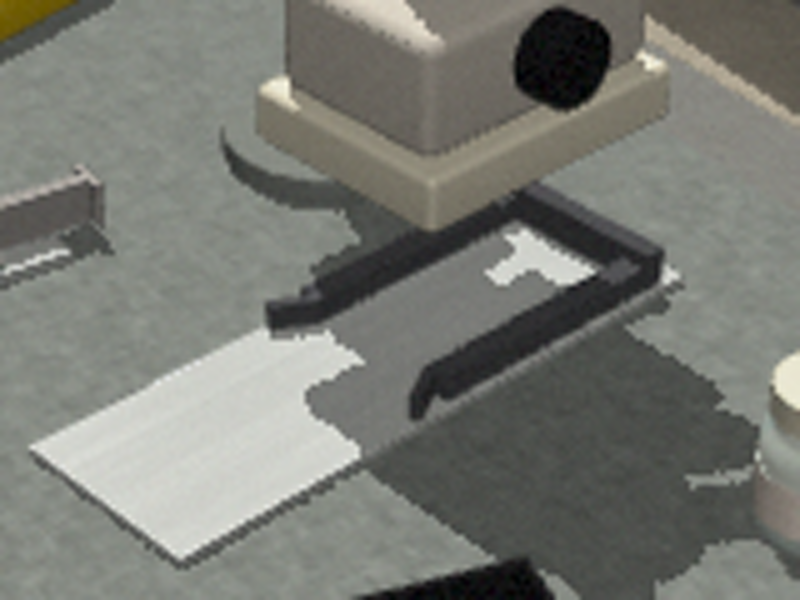

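The zoom shows the carrier deck corners clearly (front edge about (145,233)–(170,223) in the full top picture). The plate's near edge runs about (284,268)–(326,262). I turn these corners into positions.

```bash
cat >> h.py <<'E'
def fit2(model,pts):
    m=np.array(model,float);p=np.array(pts)[:,:2];mc=m.mean(0);pc=p.mean(0)
    H=(m-mc).T@(p-pc);a=np.arctan2(H[0,1]-H[1,0],H[0,0]+H[1,1])
    R=np.array([[np.cos(a),-np.sin(a)],[np.sin(a),np.cos(a)]])
    t=pc-R@mc
    return t,a,(m@R.T+t-p)
E
python3 - <<'E'
from h import *
import scipy.optimize as so
T=np.load('top0.npz');S=np.load('side0.npz')
c=lambda U,V,s,ox,oy:((U+.5)/s-.5+ox,(V+.5)/s-.5+oy)
pts=[onz('top',*c(U,V,6.5,130,210),.010) for U,V in((98,152),(262,85),(368,355),(200,425))]
t,a,e=fit2([(.0575,.035),(.0575,-.035),(-.0575,-.035),(-.0575,.035)],pts)
print('carrier',t,a,np.degrees(a));print(e*1000)
# thumb plate top rear corners z=.048
for U,V in((240,500),(333,462)): print('thumb',onz('top',*c(U,V,6.5,130,210),.048)[:2])
R=np.array([[np.cos(a),-np.sin(a)],[np.sin(a),np.cos(a)]])
print('exp',[(t+R@np.array(q)) for q in((-.095,.018),(-.095,-.018))])
# plate
P=np.array([onz('top',*c(U,V,6,250,180),.006) for U,V in((207,530),(460,495),(155,195),(420,240))])
print(P)
Q=np.array([onz('side',*c(U,V,5,220,170),.006) for U,V in((32,448),(182,555),(680,282))])
print(Q, np.linalg.norm(Q[0]-Q[1]),np.linalg.norm(Q[2]-Q[1]))
# combined: mouth pose from near corners & edges
t,a,e=fit2([(-.16,.055),(-.16,-.055),(.17,-.055)],Q); print('plate side',t,a,e*1000)
d=P[2]-P[0];print('left edge ang',np.arctan2(d[1],d[0])); d=P[3]-P[1];print('right',np.arctan2(d[1],d[0]))
d=P[0]-P[1];print('near',np.arctan2(d[1],d[0])-np.pi/2, np.linalg.norm(d))
# depth check
for n,D,uv in(('top',T['d'],(300,250)),('side',S['d'],(258,262))):
    o,r=ray(n,*uv); print(o+r*D[uv[1],uv[0]])
E
```

```text
carrier [0.51064954 0.29510815] 0.3826854411956974 21.92626066161531
[[ 0.04444142  0.79064203]
 [ 0.99544751 -0.56814948]
 [-0.28782064 -0.38947539]
 [-0.75206829  0.16698284]]
thumb [0.41854879 0.2785479 ]
thumb [0.43184043 0.24438378]
exp [array([0.41579991, 0.27633189]), array([0.42924278, 0.24293594])]
[[ 0.45780127 -0.00398004  0.006     ]
 [ 0.47089588 -0.10977726  0.006     ]
 [ 0.59911463  0.01593254  0.006     ]
 [ 0.57806324 -0.09597227  0.006     ]]
[[ 0.45499212 -0.00654385  0.006     ]
 [ 0.47132156 -0.11073099  0.006     ]
 [ 0.78930179 -0.07341519  0.006     ]] 0.10545905098080716 0.3201622964160982
plate side [ 0.61925704 -0.03925793] 0.12249514888375727 [[-1.25657577  2.32354659]
 [-4.1452264  -2.66506393]
 [ 5.40180217  0.34151734]]
left edge ang 0.139989123511816
right 0.1281116328143556
near 0.123144500706303 0.10660451196694701
[ 0.50188594 -0.04472283  0.00717894]
[ 0.50898489 -0.05925131  0.00744919]
```

```bash
cat > m.py <<'E'
from h import *
def edgefit(n,img,pa,pb,z,half=4,scale=8,N=40,margin=.08):
    # subpixel step edge along line pa-pb (pixels); fit line in world at height z
    g=cv2.cvtColor(img,cv2.COLOR_RGB2GRAY).astype(np.float32)
    pa=np.array(pa,float);pb=np.array(pb,float);d=(pb-pa)/np.linalg.norm(pb-pa);nn=np.array([-d[1],d[0]])
    s=np.linspace(-half,half,half*2*scale+1);out=[]
    for f in np.linspace(margin,1-margin,N):
        q=pa+f*(pb-pa)+s[:,None]*nn
        v=cv2.remap(g,q[:,0].astype(np.float32).reshape(-1,1),q[:,1].astype(np.float32).reshape(-1,1),cv2.INTER_LINEAR)[:,0]
        v=cv2.GaussianBlur(v.reshape(-1,1),(1,9),0)[:,0]
        gr=np.abs(np.gradient(v));k=gr.argmax();w=gr*(np.abs(s-s[k])<1.2)
        out.append(pa+f*(pb-pa)+nn*(w*s).sum()/w.sum())
    W=np.array([onz(n,*o,z)[:2] for o in out])
    vx,vy,x0,y0=cv2.fitLine(W.astype(np.float32),cv2.DIST_HUBER,0,1e-4,1e-4).ravel()
    r=(W-[x0,y0])@[-vy,vx]
    return np.array([x0,y0]),np.array([vx,vy]),r.std()*1000
def inter(a,b):
    k=np.linalg.solve(np.array([a[1],-b[1]]).T,b[0]-a[0]);return a[0]+k[0]*a[1]
E
python3 - <<'E'
from m import *
T=np.load('top0.npz')['p'];S=np.load('side0.npz')['p']
c=lambda U,V,s,ox,oy:((U+.5)/s-.5+ox,(V+.5)/s-.5+oy)
C=lambda U,V:c(U,V,6,250,180)
near=edgefit('top',T,C(207,530),C(460,495),.006)
L=edgefit('top',T,C(205,525),C(160,215),.006)
Rr=edgefit('top',T,C(460,490),C(420,240),.006)
for x in(near,L,Rr):print(x, np.arctan2(x[1][1],x[1][0]))
A,B=inter(near,L),inter(near,Rr);print(A,B,np.linalg.norm(A-B))
D=lambda U,V:c(U,V,5,220,170)
near=edgefit('side',S,D(32,448),D(182,555),.006)
L=edgefit('side',S,D(32,448),D(255,335),.006)
Rr=edgefit('side',S,D(182,555),D(355,458),.006)
for x in(near,L,Rr):print(x, np.arctan2(x[1][1],x[1][0]))
A,B=inter(near,L),inter(near,Rr);print(A,B,np.linalg.norm(A-B))
C=lambda U,V:c(U,V,6.5,130,210)
q=[C(98,152),C(262,85),C(368,355),C(200,425)]
E=[edgefit('top',T,q[i],q[(i+1)%4],.010) for i in range(4)]
for x in E:print(x[2],np.arctan2(x[1][1],x[1][0]))
cs=[inter(E[i-1],E[i]) for i in range(4)];
t,a,e=fit2([(.0575,.035),(.0575,-.035),(-.0575,-.035),(-.0575,.035)],cs);print('carrier',t,a,e*1000)
# predicted hood/rail features
import math
E
```

```text
(array([ 0.4636157 , -0.04982232], dtype=float32), array([ 0.13719857, -0.99054354], dtype=float32), np.float64(0.49651008771664756)) -1.4331636
(array([0.522586  , 0.00687355], dtype=float32), array([0.9909962 , 0.13389005], dtype=float32), np.float64(0.4616580997696581)) 0.13429335
(array([ 0.52779746, -0.10306732], dtype=float32), array([0.9921822 , 0.12479776], dtype=float32), np.float64(0.4614923943765149)) 0.12512401
[ 0.45699036 -0.00198885] [ 0.4719633  -0.11009021] 0.10913338
(array([ 0.46182874, -0.06157275], dtype=float32), array([ 0.13379489, -0.99100906], dtype=float32), np.float64(0.22301125372379735)) -1.436599
(array([0.51956654, 0.00426328], dtype=float32), array([0.99049413, 0.13755506], dtype=float32), np.float64(0.552123566149598)) 0.13799259
(array([ 0.5230991 , -0.10556058], dtype=float32), array([0.9915872 , 0.12944041], dtype=float32), np.float64(0.34576532954620964)) 0.12980463
[ 0.4541665  -0.00481916] [ 0.46872574 -0.1126584 ] 0.108817615
2.4344456640374164 -1.3217697
0.22529260734026482 0.37249988
2.2997823971814144 -1.1969792
1.48990520351185 0.2955108
carrier [0.50820464 0.29416317] 0.3276398806139087 [[ 0.33411198  2.77639987]
 [ 6.93094869 -0.85939636]
 [-5.65048867 -0.23861291]
 [-1.61472101 -1.67848001]]
```

```bash
cat > plan.py <<'E'
from h import *
from scipy.spatial.transform import Rotation as Ro, Slerp
LA=0.133; M=np.array([.6216,-.0362,.006])
def lane(x,y=0,z=0):
    return M+np.array([x*np.cos(LA)-y*np.sin(LA),x*np.sin(LA)+y*np.cos(LA),z])
def tool(yaw,lean=0):
    # tool x points to yaw+pi, z down, leaned forward by lean rad
    x=np.array([-np.cos(yaw),-np.sin(yaw),0]);z=np.array([0,0,-1.]);y=np.cross(z,x)
    return Ro.from_matrix(np.stack([x,y,z],1))*Ro.from_rotvec([0,-lean,0])
def rows(pos,rot,n,g):
    o=manip.get_obs();p=o['position'];q=Ro.from_quat(o['ee_rot']);
    dR=(q.inv()*rot).as_rotvec()/n
    for i in range(n):
        d=q.inv().apply((np.array(pos)-o['position'])/n)
        print([round(v,4) for v in d]+[round(v,2) for v in np.degrees(dR)]+[g]); q=q*Ro.from_rotvec(dR)
E
python3 - <<'E'
from plan import *
rows([.481,.283,.15],tool(.375),9,1)
E
```

```text
[np.float64(-0.0357), np.float64(-0.0187), np.float64(0.009), np.float64(-0.01), np.float64(-0.0), np.float64(-5.09), 1]
[np.float64(-0.0339), np.float64(-0.0218), np.float64(0.009), np.float64(-0.01), np.float64(-0.0), np.float64(-5.09), 1]
[np.float64(-0.0319), np.float64(-0.0247), np.float64(0.009), np.float64(-0.01), np.float64(-0.0), np.float64(-5.09), 1]
[np.float64(-0.0295), np.float64(-0.0275), np.float64(0.009), np.float64(-0.01), np.float64(-0.0), np.float64(-5.09), 1]
[np.float64(-0.027), np.float64(-0.03), np.float64(0.009), np.float64(-0.01), np.float64(-0.0), np.float64(-5.09), 1]
[np.float64(-0.0242), np.float64(-0.0323), np.float64(0.009), np.float64(-0.01), np.float64(-0.0), np.float64(-5.09), 1]
[np.float64(-0.0213), np.float64(-0.0343), np.float64(0.009), np.float64(-0.01), np.float64(-0.0), np.float64(-5.09), 1]
[np.float64(-0.0181), np.float64(-0.036), np.float64(0.009), np.float64(-0.01), np.float64(-0.0), np.float64(-5.09), 1]
[np.float64(-0.0149), np.float64(-0.0375), np.float64(0.009), np.float64(-0.01), np.float64(-0.0), np.float64(-5.09), 1]
```

Call:
{"name": "move_arm", "arguments": {"deltas": [[-0.036,-0.019,0.009,0,0,-5.1,1],[-0.034,-0.022,0.009,0,0,-5.1,1],[-0.032,-0.025,0.009,0,0,-5.1,1],[-0.03,-0.027,0.009,0,0,-5.1,1],[-0.027,-0.03,0.009,0,0,-5.1,1],[-0.024,-0.032,0.009,0,0,-5.1,1],[-0.021,-0.034,0.009,0,0,-5.1,1],[-0.018,-0.036,0.009,0,0,-5.1,1],[-0.015,-0.037,0.009,0,0,-5.1,1],[0,0,0,0,0,0,1]]}}

```text
clock: 1.35
position: [0.483, 0.2804, 0.1492]
ee_rot: [-0.185, 0.983, -0.001, -0.001]
ft_force: [-0.7, 1.0, -0.3]
grip_width: 0.996
```

```bash
python3 - <<'E'
from plan import *
for n in("top","side"):
    p,d=viewer.camera(n); cv2.imwrite(f"pics/{n}1.png",p[:,:,::-1])
    if n=='side': cv2.imwrite('pics/s1c.png',cv2.resize(p[60:260,90:290,::-1],None,fx=3,fy=3,interpolation=cv2.INTER_CUBIC))
o=manip.get_obs();print(o['position'],o['joint_pos'])
a=.375
fb=np.array([.481,.283])
for dx in(.021,-.057):
    X=[fb[0]+dx*np.cos(a),fb[1]+dx*np.sin(a),.048]; print(proj('side',X),proj('top',X))
rows([.481,.283,.06],tool(.375),4,1)
E
```

```text
[0.48115417 0.28412373 0.14998036] [-0.65717513  0.24623411  0.04873452  1.74630377 -0.01343464  1.15006398
  1.34140993]
[[185.91832261 185.86789097]] [[162.25270929 252.23522983]]
[[165.29801019 198.21354709]] [[173.41175201 282.40843243]]
[np.float64(0.0001), np.float64(-0.0003), np.float64(0.0225), np.float64(0.0), np.float64(-0.01), np.float64(0.0), 1]
[np.float64(0.0001), np.float64(-0.0003), np.float64(0.0225), np.float64(0.0), np.float64(-0.01), np.float64(0.0), 1]
[np.float64(0.0001), np.float64(-0.0002), np.float64(0.0225), np.float64(0.0), np.float64(-0.01), np.float64(0.0), 1]
[np.float64(0.0001), np.float64(-0.0002), np.float64(0.0225), np.float64(0.0), np.float64(-0.01), np.float64(0.0), 1]
```

View pics/s1c.png

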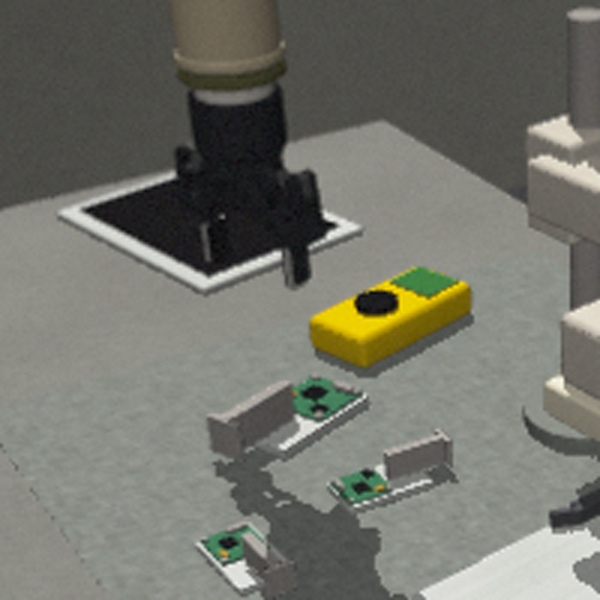

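View pics/top1.png

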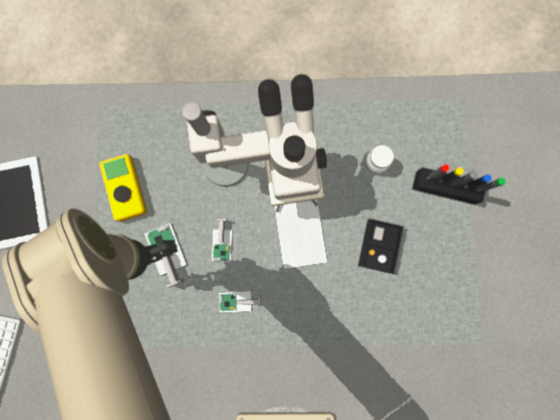

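Side view: the open gripper hangs above the fin; the fin top's front end is at about (186,187), as predicted within 2 px. Descending.

Call:
{"name": "move_arm", "arguments": {"deltas": [[0,0,0.025,0,0,0,1],[0,0,0.025,0,0,0,1],[0,0,0.025,0,0,0,1],[0,0,0.02,0,0,0,1],[0,0,0.015,0,0,0,1],[0,0,0.012,0,0,0,1],[0,0,0.01,0,0,0,1],[0,0,0.002,0,0,0,1],[0,0,0,0,0,0,1]], "force": 50}}

```text
clock: 2.58
position: [0.4816, 0.2843, 0.0166]
ee_rot: [-0.187, 0.982, 0.0, 0.0]
ft_force: [-0.2, -0.5, -0.1]
grip_width: 0.998
```

Call:
{"name": "move_arm", "arguments": {"deltas": [[0,0,0,0,0,0,0],[0,0,0,0,0,0,-0.4],[0,0,0,0,0,0,-0.7],[0,0,0,0,0,0,-1],[0,0,0,0,0,0,-1],[0,0,0,0,0,0,-1],[0,0,0,0,0,0,-1]], "force": 50}}

```text
clock: 3.45
position: [0.4815, 0.2843, 0.0165]
ee_rot: [-0.187, 0.982, 0.0, 0.0]
ft_force: [-0.3, 0.5, 4.0]
grip_width: 0.16
```

Call:
{"name": "move_arm", "arguments": {"deltas": [[0,0,-0.004,0,0,0,-1],[0,0,-0.01,0,0,0,-1],[0,0,-0.018,0,0,0,-1],[0,0,-0.02,0,0,0,-1],[0,0,-0.018,0,0,0,-1],[0,0,-0.01,0,0,0,-1],[0,0,0,0,0,0,-1]]}}

```text
clock: 4.32
position: [0.4818, 0.2844, 0.0972]
ee_rot: [-0.187, 0.982, 0.0, 0.001]
ft_force: [0.1, 0.0, -3.5]
grip_width: 0.156
```

```bash
python3 - <<'E'
from plan import *
o=manip.get_obs();print(o['position'],o['ft_force'],o['torque'],o['grip_width'])
for n in("top","side"):
    p,d=viewer.camera(n); cv2.imwrite(f"pics/{n}2.png",p[:,:,::-1])
    if n=='side': cv2.imwrite('pics/s2c.png',cv2.resize(p[60:260,90:290,::-1],None,fx=3,fy=3,interpolation=cv2.INTER_CUBIC))
print(lane(-.122))
t=lane(-.122); rows([t[0],t[1],.096],tool(LA),12,-1)
E
```

```text
[0.48178988 0.28439902 0.09716518] [ 9.41330717e-02  2.46818128e-04 -3.48054411e+00] [ 0.0090251  -0.06489428 -0.00286762] 0.15627346889519597
[ 0.50067744 -0.05237821  0.006     ]
[np.float64(0.0088), np.float64(-0.0267), np.float64(-0.0), np.float64(-0.0), np.float64(-0.0), np.float64(1.16), -1]
[np.float64(0.0082), np.float64(-0.0268), np.float64(-0.0), np.float64(-0.0), np.float64(-0.0), np.float64(1.16), -1]
[np.float64(0.0077), np.float64(-0.027), np.float64(-0.0), np.float64(-0.0), np.float64(-0.0), np.float64(1.16), -1]
[np.float64(0.0071), np.float64(-0.0271), np.float64(-0.0), np.float64(-0.0), np.float64(-0.0), np.float64(1.16), -1]
[np.float64(0.0066), np.float64(-0.0273), np.float64(-0.0), np.float64(-0.0), np.float64(-0.0), np.float64(1.16), -1]
[np.float64(0.006), np.float64(-0.0274), np.float64(-0.0), np.float64(-0.0), np.float64(-0.0), np.float64(1.16), -1]
[np.float64(0.0055), np.float64(-0.0275), np.float64(-0.0), np.float64(-0.0), np.float64(-0.0), np.float64(1.16), -1]
[np.float64(0.0049), np.float64(-0.0276), np.float64(-0.0), np.float64(-0.0), np.float64(-0.0), np.float64(1.16), -1]
[np.float64(0.0044), np.float64(-0.0277), np.float64(-0.0), np.float64(-0.0), np.float64(-0.0), np.float64(1.16), -1]
[np.float64(0.0038), np.float64(-0.0278), np.float64(-0.0), np.float64(-0.0), np.float64(-0.0), np.float64(1.16), -1]
[np.float64(0.0032), np.float64(-0.0279), np.float64(-0.0), np.float64(-0.0), np.float64(-0.0), np.float64(1.16), -1]
[np.float64(0.0027), np.float64(-0.0279), np.float64(-0.0), np.float64(-0.0), np.float64(-0.0), np.float64(1.16), -1]
```

View pics/s2c.png

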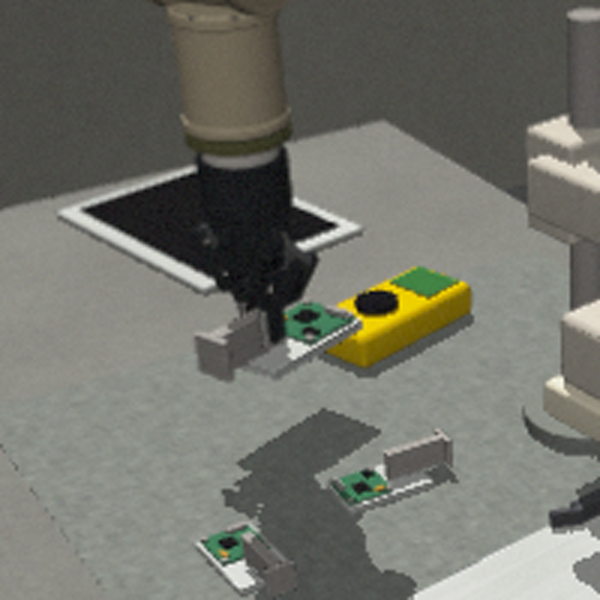

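The carrier hangs level in the gripper, with the board forward at around (196,167) in the full side picture. The force shows its 3.5 N weight. Carrying it to the stage front.

Call:
{"name": "move_arm", "arguments": {"deltas": [[0.004,-0.013,0,0,0,0.6,-1],[0.009,-0.027,0,0,0,1.2,-1],[0.009,-0.028,0,0,0,1.4,-1],[0.008,-0.03,0,0,0,1.4,-1],[0.008,-0.031,0,0,0,1.4,-1],[0.007,-0.032,0,0,0,1.4,-1],[0.006,-0.033,0,0,0,1.4,-1],[0.005,-0.033,0,0,0,1.4,-1],[0.005,-0.034,0,0,0,1.4,-1],[0.004,-0.028,0,0,0,1.2,-1]]}}

```text
clock: 5.68
position: [0.4968, -0.0152, 0.0964]
ee_rot: [-0.075, 0.997, -0.0, 0.0]
ft_force: [0.1, 0.1, -3.5]
grip_width: 0.15
```

```bash
python3 - <<'E'
from plan import *
t=lane(-.122); rows([t[0],t[1],.096],tool(LA),3,-1)
E
```

```text
[np.float64(0.0006), np.float64(-0.0124), np.float64(0.0001), np.float64(-0.0), np.float64(0.01), np.float64(0.32), -1]
[np.float64(0.0005), np.float64(-0.0124), np.float64(0.0001), np.float64(-0.0), np.float64(0.01), np.float64(0.32), -1]
[np.float64(0.0004), np.float64(-0.0124), np.float64(0.0001), np.float64(-0.0), np.float64(0.01), np.float64(0.32), -1]
```

Call:
{"name": "move_arm", "arguments": {"deltas": [[0.001,-0.013,0,0,0,0.3,-1],[0.001,-0.012,0,0,0,0.3,-1],[0,-0.012,0,0,0,0.3,-1],[0,0,0.01,0,0,0,-1],[0,0,0.015,0,0,0,-1],[0,0,0.015,0,0,0,-1],[0,0,0.012,0,0,0,-1],[0,0,0.008,0,0,0,-1],[0,0,0,0,0,0,-1]]}}

```text
clock: 6.8
position: [0.5003, -0.0491, 0.0357]
ee_rot: [-0.069, 0.998, 0.0, -0.001]
ft_force: [0.1, 0.2, -3.3]
grip_width: 0.157
```

```bash
python3 - <<'E'
from plan import *
o=manip.get_obs();print(o['position'],o['ft_force'],lane(-.122))
for n in("top","side"):
    p,d=viewer.camera(n); cv2.imwrite(f"pics/{n}3.png",p[:,:,::-1]);np.savez(f"{n}3.npz",p=p,d=d)
    c=p[190:290,215:350] if n=='side' else p[180:280,240:350]
    cv2.imwrite(f'pics/{n}3c.png',cv2.resize(c[:,:,::-1],None,fx=5.8,fy=5.8,interpolation=cv2.INTER_CUBIC))
E
```

```text
[ 0.50027606 -0.0491383   0.03566133] [ 0.12751428  0.19525182 -3.25533492] [ 0.50067744 -0.05237821  0.006     ]
```

View pics/side3c.png

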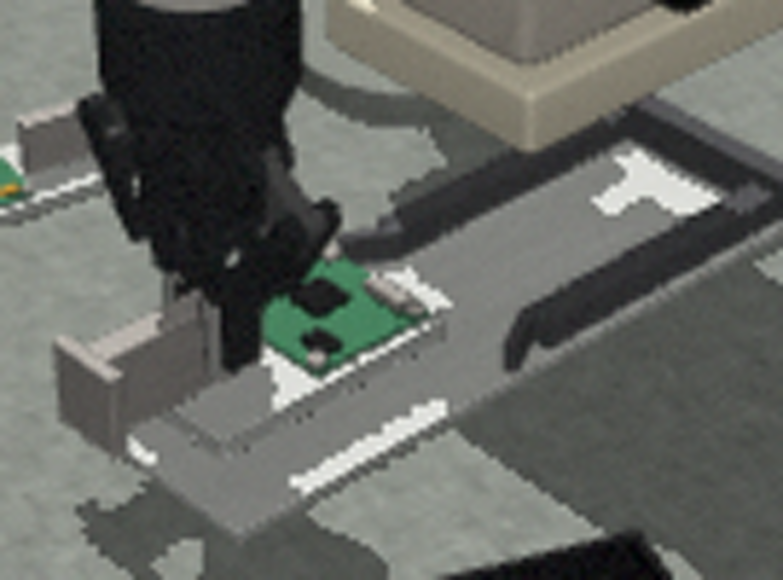

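View pics/top3c.png

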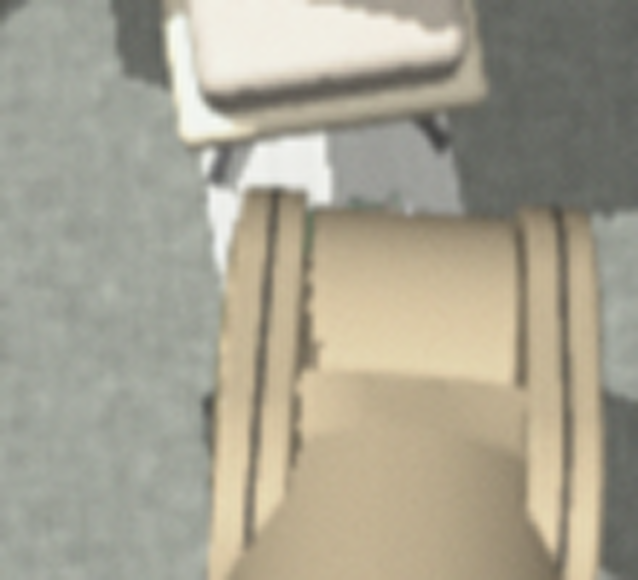

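```bash
python3 - <<'E'
from m import *
S=np.load('side3.npz')['p']
cv2.imwrite('pics/s3z.png',cv2.resize(S[232:275,225:300,::-1],None,fx=10,fy=10,interpolation=cv2.INTER_CUBIC))
E
```

```text
(no output)
```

View pics/s3z.png

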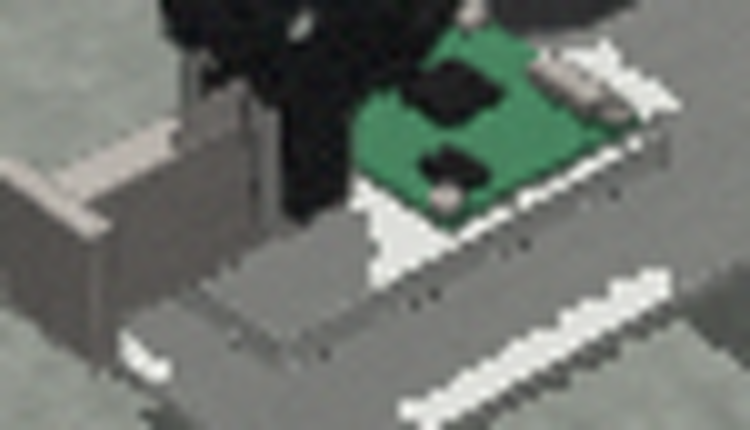

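```bash
python3 - <<'E'
from plan import *
c=lambda U,V:((U+.5)/10-.5+225,(V+.5)/10-.5+232)
z0=.0357-.0165
A=onz('side',*c(288,342),z0+.010)[:2];B=onz('side',*c(668,130),z0+.010)[:2]
C=onz('side',*c(640,147),z0+.010)[:2]
print(A,B,np.linalg.norm(A-B),np.arctan2(*(B-A)[::-1]),np.arctan2(*(C-A)[::-1]))
th=onz('side',*c(97,240),z0+.048)[:2]; th2=onz('side',*c(105,366),z0+.010)[:2];print(th,th2)
# lane coords using side-camera plate fit
near=(np.array([.4541665,-.0048]),np.array([.46873,-.11266])); mid=(near[0]+near[1])/2
d=np.array([np.cos(LA),np.sin(LA)]);n=np.array([-d[1],d[0]])
for P in(A,B,C,th,th2,manip.get_obs()['position'][:2]): print('lane x',(P-mid)@d-.16,'y',(P-mid)@n)
E
```

```text
[ 0.47904366 -0.08890037] [ 0.59295338 -0.07212542] 0.11513828674712745 0.1462143237038339 0.1424942461094164
[ 0.43956813 -0.07779528] [ 0.44185394 -0.07321387]
lane x -0.1465608269046913 y -0.032237215050725465
lane x -0.03143259264016504 y -0.030715784738121515
lane x -0.04072503000762731 y -0.031232353754647134
lane x -0.18421509977930395 y -0.015995424739670448
lane x -0.18134194503905693 y -0.011757586103814284
lane x -0.11960280519847485 y 0.0042183426241851636
```

```bash
sed -i 's/M=np.array(.*/M=np.array([.6203,-.0373,.006])/' plan.py; python3 - <<'E'
from plan import *
p=manip.get_obs()['position']
d=np.array([np.cos(LA),np.sin(LA)]);n=np.array([-d[1],d[0]]);print((p-M)[:2]@d,(p-M)[:2]@n)
t=lane(-.119,.0005);rows([t[0],t[1],.0255],tool(LA),4,-1)
E
```

```text
-0.1198934553029039 0.004042652095164265
[np.float64(-0.0002), np.float64(-0.0009), np.float64(0.0028), np.float64(0.0), np.float64(0.01), np.float64(0.06), -1]
[np.float64(-0.0002), np.float64(-0.0009), np.float64(0.0028), np.float64(0.0), np.float64(0.01), np.float64(0.06), -1]
[np.float64(-0.0002), np.float64(-0.0009), np.float64(0.0028), np.float64(0.0), np.float64(0.01), np.float64(0.06), -1]
[np.float64(-0.0002), np.float64(-0.0009), np.float64(0.0028), np.float64(0.0), np.float64(0.01), np.float64(0.06), -1]
```

Call:
{"name": "move_arm", "arguments": {"deltas": [[0,-0.002,0,0,0,0.1,-1],[0,-0.002,0.003,0,0,0.1,-1],[0,0,0.004,0,0,0,-1],[0,0,0.003,0,0,0,-1],[-0.004,0,0,0,0,0,-1],[-0.01,0,0,0,0,0,-1],[-0.012,0,0,0,0,0,-1],[-0.01,0,0,0,0,0,-1],[-0.005,0,0,0,0,0,-1],[0,0,0,0,0,0,-1]]}}

```text
clock: 8.15
position: [0.542, -0.0477, 0.0262]
ee_rot: [-0.067, 0.998, -0.0, -0.0]
ft_force: [0.2, 0.4, -3.4]
grip_width: 0.157
```

```bash
python3 - <<'E'
from plan import *
o=manip.get_obs();p=o['position'];print(p,o['ft_force'])
d=np.array([np.cos(LA),np.sin(LA)]);n=np.array([-d[1],d[0]]);print((p-M)[:2]@d,(p-M)[:2]@n)
p,_=viewer.camera('side');cv2.imwrite(f'pics/side4c.png',cv2.resize(p[170:290,215:350,::-1],None,fx=5,fy=5,interpolation=cv2.INTER_CUBIC))
E
```

```text
[ 0.54203806 -0.04765622  0.02618692] [ 0.2202344   0.37411122 -3.38313808]
-0.07894408912612018 0.00011341697528132677
```

View pics/side4c.png

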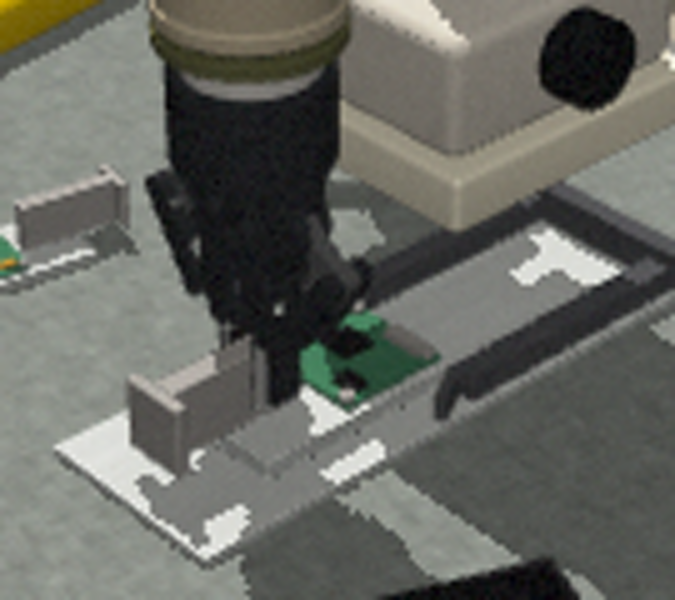

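The deck is between the flares (front-right corner at crop (440,365)) and nothing is touching. Now I lower it gently.

Call:
{"name": "move_arm", "arguments": {"deltas": [[0,0,0.0015,0,0,0,-1],[0,0,0.001,0,0,0,-1],[0,0,0,0,0,0,-1]]}}

```text
clock: 8.57
position: [0.5416, -0.0477, 0.0237]
ee_rot: [-0.067, 0.998, 0.0, -0.0]
ft_force: [0.6, 0.9, -2.9]
grip_width: 0.158
```

Call:
{"name": "move_arm", "arguments": {"deltas": [[0,0,0.0005,0,0,0,-1],[0,0,0,0,0,0,-1]]}}

```text
clock: 8.82
position: [0.5418, -0.0476, 0.0233]
ee_rot: [-0.067, 0.998, 0.0, -0.0]
ft_force: [0.9, 0.1, -4.5]
grip_width: 0.156
```

Call:
{"name": "move_arm", "arguments": {"deltas": [[0,0,0.0007,0,0,0,-1],[0,0,0,0,0,0,-1]]}}

```text
clock: 9.07
position: [0.5418, -0.0476, 0.0226]
ee_rot: [-0.067, 0.998, 0.0, -0.0]
ft_force: [0.2, 0.3, -2.8]
grip_width: 0.152
```

Call:
{"name": "move_arm", "arguments": {"deltas": [[0,0,0.0003,0,0,0,-1],[0,0,0,0,0,0,-0.5],[0,0,0,0,0,0,-0.2],[0,0,0,0,0,0,0],[0,0,-0.005,0,0,0,0],[0,0,-0.015,0,0,0,0],[0,0,-0.02,0,0,0,0],[0,0,-0.025,0,0,0,0]]}}

```text
clock: 10.07
position: [0.5418, -0.0477, 0.0888]
ee_rot: [-0.067, 0.998, 0.0, 0.0]
ft_force: [-0.3, -0.3, 0.8]
grip_width: 0.502
```

```bash
python3 - <<'E'
from plan import *
o=manip.get_obs();p=o['position'];print(p,o['ft_force'])
p,_=viewer.camera('side');cv2.imwrite(f'pics/side5c.png',cv2.resize(p[170:290,215:350,::-1],None,fx=5,fy=5,interpolation=cv2.INTER_CUBIC))
E
```

```text
[ 0.54183594 -0.04772706  0.08879237] [-0.28294744 -0.30585853  0.76638355]
```

View pics/side5c.png

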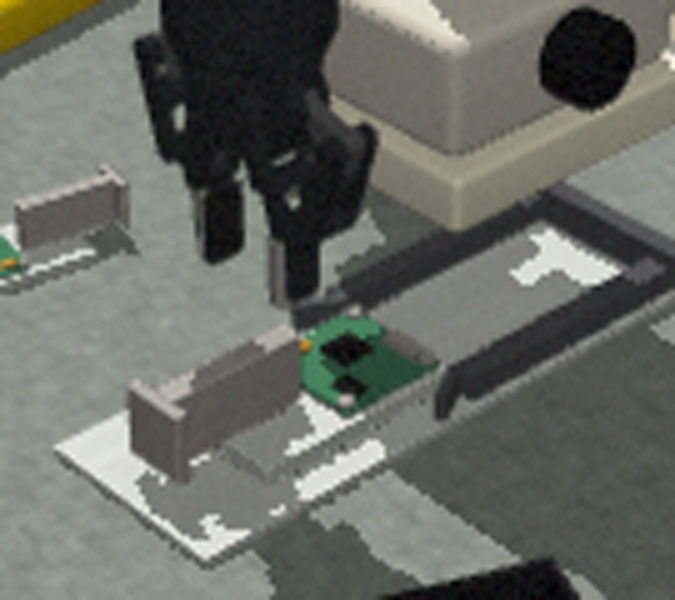

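The carrier sits flat in the lane entrance. The thumb plate's rear face is at about lane x = −0.143. I move back behind it and close the fingers for pushing.

Call:
{"name": "move_arm", "arguments": {"deltas": [[0.01,0,-0.003,0,0,0,-1],[0.02,0,0,0,0,0,-1],[0.025,0,0,0,0,0,-1],[0.021,0,0,0,0,0,-1],[0.012,0,0,0,0,0,-1],[0,0,0.01,0,0,0,-1],[0,0,0.016,0,0,0,-1],[0,0,0.016,0,0,0,-1],[0,0,0.014,0,0,0,-1],[0,0,0.004,0,0,0,-1]], "force": 40}}

```text
clock: 11.38
position: [0.4539, -0.0594, 0.0289]
ee_rot: [-0.067, 0.998, -0.0, -0.001]
ft_force: [-0.1, 0.8, -0.1]
grip_width: 0.003
```

```bash
cat >> plan.py <<'E'
def rep():
    o=manip.get_obs();p=o['position'];d=np.array([np.cos(LA),np.sin(LA)]);n=np.array([-d[1],d[0]])
    R=Ro.from_quat(o['ee_rot']).as_matrix()
    print('lane',((p-M)[:2]@d).round(4),((p-M)[:2]@n).round(4),'z',p[2].round(4),'lean',np.degrees(np.arccos(-R[2,2])).round(1),'yaw',np.arctan2(-R[1,0]*1,-R[0,0]).round(4),'F',o['ft_force'].round(1),'j',o['joint_pos'].round(2),o['clock'],o['grip_width'].round(2))
def snap(n,f,box=(215,170,350,290),s=5):
    p,_=viewer.camera(n);np.save(f+'.npy',p);a,b,c,d=box
    cv2.imwrite(f'pics/{f}.png',cv2.resize(p[b:d,a:c,::-1],None,fx=s,fy=s,interpolation=cv2.INTER_CUBIC))
E
python3 -c "
from plan import *
rep();snap('side','s6')"
```

```text
Traceback (most recent call last):
  File "plan.py", line 19, in rep
    print('lane',((p-M)[:2]@d).round(4),((p-M)[:2]@n).round(4),'z',p[2].round(4),'lean',np.degrees(np.arccos(-R[2,2])).round(1),'yaw',np.arctan2(-R[1,0]*1,-R[0,0]).round(4),'F',o['ft_force'].round(1),'j',o['joint_pos'].round(2),o['clock'],o['grip_width'].round(2))
                                                                                                                                                                                                                                               ^^^^^^^^^^^^^^^^^^^^^
AttributeError: 'float' object has no attribute 'round'
```

```bash
sed -i "s/o\['grip_width'\].round(2)/round(o['grip_width'],2)/" plan.py
python3 -c "
from plan import *
rep();snap('side','s6')"
```

```text
lane -0.1678 0.0001 z 0.0289 lean 0.1 yaw 0.1338 F [-0.1  0.8 -0.1] j [-0.24  0.2   0.3   2.11 -0.08  0.84  1.8 ] 11.375 0.0
```

View pics/s6.png

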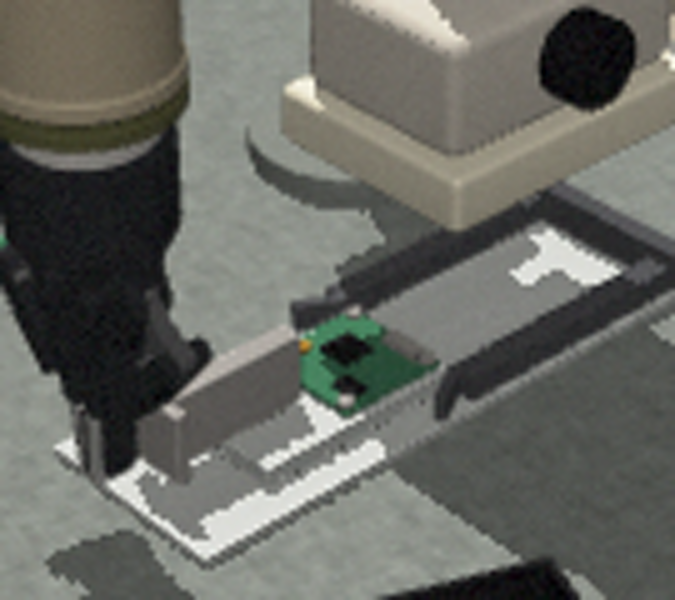

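Call:
{"name": "move_arm", "arguments": {"deltas": [[-0.005,0,0,0,0,0,-1],[-0.004,0,0,0,0,0,-1],[-0.003,0,0,0,0,0,-1],[-0.003,0,0,0,0,0,-1],[-0.004,0,0,0,0,0,-1],[-0.004,0,0,0,0,0,-1],[-0.004,0,0,0,0,0,-1],[-0.004,0,0,0,0,0,-1],[-0.004,0,0,0,0,0,-1],[-0.003,0,0,0,0,0,-1]]}}

```text
clock: 12.68
position: [0.4926, -0.0543, 0.0303]
ee_rot: [-0.067, 0.998, 0.0, 0.0]
ft_force: [-2.4, -0.6, 1.3]
grip_width: 0.001
```

```bash
python3 -c "
from plan import *
rep();snap('side','s7')"
```

```text
lane -0.1289 0.0001 z 0.0303 lean 0.0 yaw 0.1338 F [-2.4 -0.6  1.3] j [-0.24  0.27  0.29  2.02 -0.1   0.86  1.81] 12.675 0.0
```

View pics/s7.png

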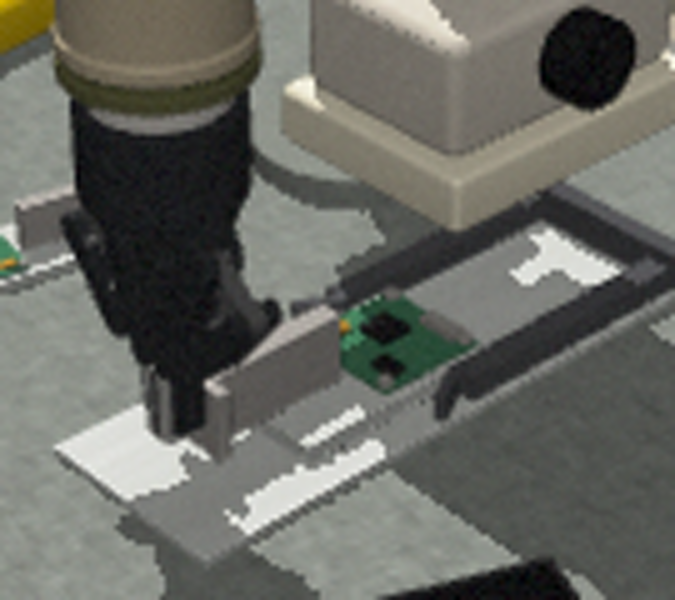

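The carrier slides straight into the rails at 2.4 N push. Continuing upright for another 28 mm, then the lean.

Call:
{"name": "move_arm", "arguments": {"deltas": [[-0.004,0,0,0,0,0,-1],[-0.004,0,0,0,0,0,-1],[-0.004,0,0,0,0,0,-1],[-0.004,0,0,0,0,0,-1],[-0.004,0,0,0,0,0,-1],[-0.004,0,0,0,0,0,-1],[-0.004,0,0,0,0,0,-1],[0.003,0,-0.002,0,0,0,-1],[0.005,0,-0.002,0,0,0,-1]]}}

```text
clock: 13.85
position: [0.5121, -0.0517, 0.0346]
ee_rot: [-0.067, 0.998, -0.0, 0.0]
ft_force: [-0.3, 0.9, -0.4]
grip_width: -0.0
```

```bash
python3 -c "
from plan import *
rep();snap('side','s8')
t=lane(-.113);rows([t[0],t[1],.034],tool(LA,np.radians(45)),8,-1)"
```

```text
lane -0.1091 0.0001 z 0.0346 lean 0.0 yaw 0.1338 F [-0.3  0.9 -0.4] j [-0.24  0.3   0.29  1.97 -0.11  0.88  1.81] 13.85 -0.0
[np.float64(0.0004), np.float64(0.0), np.float64(0.0001), np.float64(0.0), np.float64(-5.62), np.float64(0.0), -1]
[np.float64(0.0004), np.float64(0.0), np.float64(0.0), np.float64(0.0), np.float64(-5.62), np.float64(0.0), -1]
[np.float64(0.0004), np.float64(0.0), np.float64(0.0), np.float64(0.0), np.float64(-5.62), np.float64(0.0), -1]
[np.float64(0.0004), np.float64(0.0), np.float64(-0.0), np.float64(0.0), np.float64(-5.62), np.float64(0.0), -1]
[np.float64(0.0004), np.float64(0.0), np.float64(-0.0001), np.float64(0.0), np.float64(-5.62), np.float64(0.0), -1]
[np.float64(0.0004), np.float64(0.0), np.float64(-0.0001), np.float64(0.0), np.float64(-5.62), np.float64(0.0), -1]
[np.float64(0.0004), np.float64(0.0), np.float64(-0.0001), np.float64(0.0), np.float64(-5.62), np.float64(0.0), -1]
[np.float64(0.0004), np.float64(0.0), np.float64(-0.0002), np.float64(0.0), np.float64(-5.62), np.float64(0.0), -1]
```

View pics/s8.png

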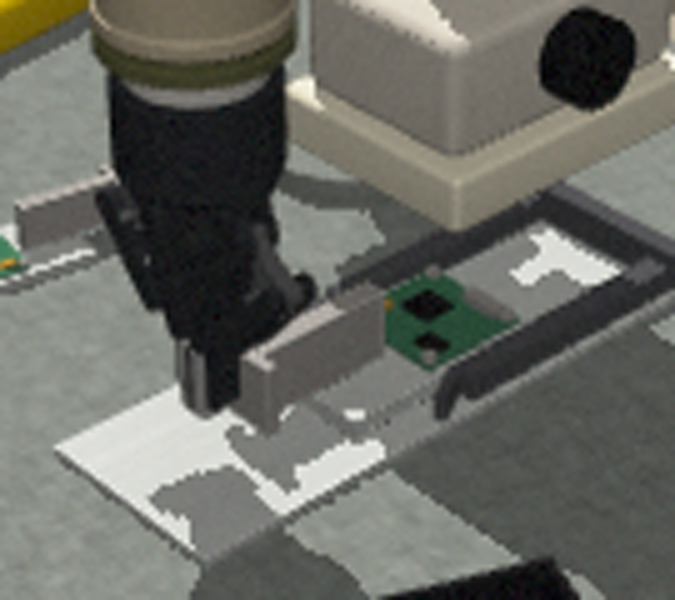

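Call:
{"name": "move_arm", "arguments": {"deltas": [[0,0,-0.004,0,-5,0,-1],[0,0,-0.004,0,-5.5,0,-1],[0,0,0,0,-5.5,0,-1],[0,0,0,0,-5.5,0,-1],[0,0,0,0,-5.5,0,-1],[0,0,0,0,0,0,-1]]}}

```text
clock: 14.65
position: [0.51, -0.052, 0.0417]
ee_rot: [-0.064, 0.97, 0.016, 0.232]
ft_force: [-0.1, 0.2, 1.0]
grip_width: 0.001
```

```bash
python3 -c "
from plan import *
rep()"
```

```text
lane -0.1112 0.0001 z 0.0417 lean 26.9 yaw 0.1319 F [-0.1  0.2  1. ] j [-0.16  0.05  0.24  2.34 -0.36  0.31  2.1 ] 14.65 0.0
```

Call:
{"name": "move_arm", "arguments": {"deltas": [[0.0018,0,0.0036,0,0,0,-1],[0.0018,0,0.0036,0,0,0,-1],[-0.0045,0,0.0023,0,0,0,-1],[-0.0036,0,0.0018,0,0,0,-1],[-0.0036,0,0.0018,0,0,0,-1],[-0.0036,0,0.0018,0,0,0,-1],[-0.0036,0,0.0018,0,0,0,-1],[-0.0036,0,0.0018,0,0,0,-1],[-0.0036,0,0.0018,0,0,0,-1],[-0.0036,0,0.0018,0,0,0,-1]]}}

```text
clock: 15.9
position: [0.5449, -0.0472, 0.0343]
ee_rot: [-0.065, 0.97, 0.016, 0.233]
ft_force: [-1.4, -0.8, -0.0]
grip_width: -0.001
```

```bash
python3 -c "
from plan import *
rep();snap('side','s9')"
```

```text
lane -0.076 0.0002 z 0.0343 lean 27.0 yaw 0.1337 F [-1.4 -0.8 -0. ] j [-0.16  0.14  0.23  2.27 -0.42  0.3   2.13] 15.9 -0.0
```

View pics/s9.png

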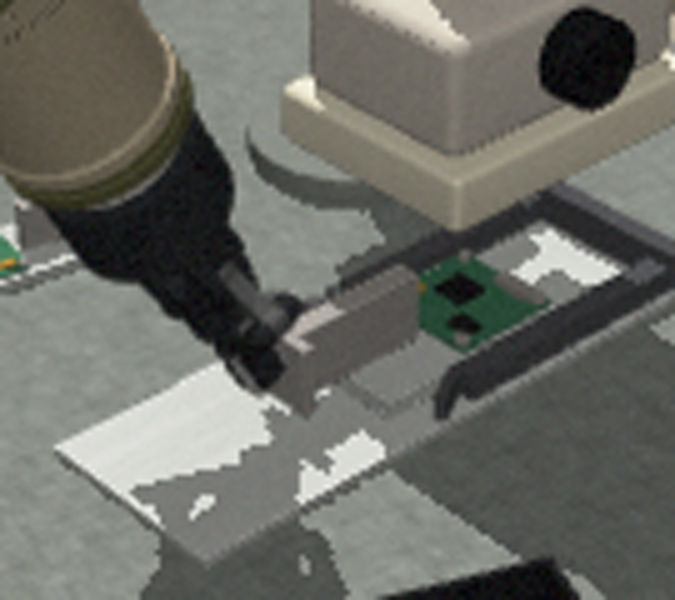

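Call:
{"name": "move_arm", "arguments": {"deltas": [[-0.0036,0,0.0018,0,0,0,-1],[-0.0036,0,0.0018,0,0,0,-1],[-0.0036,0,0.0018,0,0,0,-1],[-0.0036,0,0.0018,0,0,0,-1],[-0.0036,0,0.0018,0,0,0,-1],[0,0,-0.003,0,0,0,-1],[0,0,-0.005,0,-3,0,-1],[0,0,0,0,-4,0,-1],[0,0,0,0,-4,0,-1],[0,0,0,0,-4,0,-1]]}}

```text
clock: 17.2
position: [0.5585, -0.0467, 0.0385]
ee_rot: [-0.066, 0.951, 0.022, 0.302]
ft_force: [1.0, -0.0, -0.9]
grip_width: -0.001
```

```bash
python3 -c "
from plan import *
rep();snap('side','s10')"
```

```text
lane -0.0625 -0.0012 z 0.0385 lean 35.2 yaw 0.1374 F [ 1.  -0.  -0.9] j [ 0.43  0.16 -0.36  2.31 -0.78  0.11  2.56] 17.2 -0.0
```

View pics/s10.png

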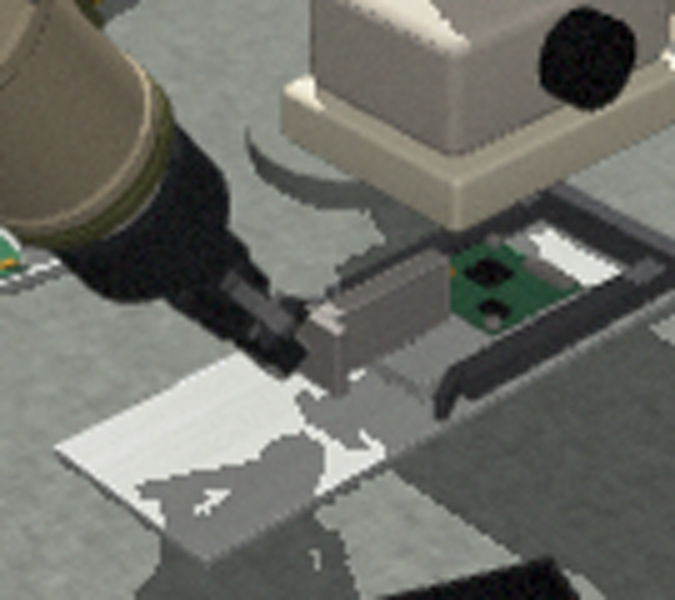

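j7 is near its limit (2.56 of 2.6) in this orientation. I retreat, stand upright and use the half-turned grasp instead.

Call:
{"name": "move_arm", "arguments": {"deltas": [[0,0,-0.006,0,2,0,-1],[0,0,-0.01,0,4,0,-1],[0,0,-0.01,0,5,0,-1],[0,0,-0.01,0,5,0,-1],[0,0,-0.01,0,5,0,-1],[0,0,-0.01,0,5,0,-1],[0,0,-0.01,0,5,0,-1],[0,0,0,0,4,0,-1],[0,0,0,0,0,0,-1]]}}

```text
clock: 18.38
position: [0.5345, -0.05, 0.0981]
ee_rot: [-0.07, 0.998, 0.001, 0.003]
ft_force: [0.3, -0.1, -0.5]
grip_width: 0.002
```

```bash
python3 -c "
from plan import *
rep()"
```

```text
lane -0.0867 -0.0012 z 0.0981 lean 0.3 yaw 0.1399 F [ 0.3 -0.1 -0.5] j [-0.11  0.25  0.14  1.86 -0.04  1.02  1.75] 18.375 0.0
```

Call:
{"name": "move_arm", "arguments": {"deltas": [[0.015,0,0,0,0,4,-1],[0.015,0,0,0,0,10,-1],[0,0,0,0,0,10,-1],[0,0,0,0,0,10,-1],[0,0,0,0,0,10,-1],[0,0,0,0,0,10,-1],[0,0,0,0,0,10,-1],[0,0,0,0,0,10,-1],[0,0,0,0,0,10,-1],[0,0,0,0,0,10,-1]]}}

```text
clock: 19.62
position: [0.5033, -0.0537, 0.0977]
ee_rot: [0.685, 0.729, 0.003, 0.001]
ft_force: [-0.3, -0.9, -0.2]
grip_width: -0.003
```

Call:
{"name": "move_arm", "arguments": {"deltas": [[0,0,0,0,0,10,-1],[0,0,0,0,0,10,-1],[0,0,0,0,0,10,-1],[0,0,0,0,0,10,-1],[0,0,0,0,0,10,-1],[0,0,0,0,0,10,-1],[0,0,0,0,0,10,-1],[0,0,0,0,0,10,-1],[0,0,0,0,0,6,-1],[0,0,0,0,0,0,-1]]}}

```text
clock: 20.88
position: [0.5033, -0.0535, 0.0977]
ee_rot: [0.998, 0.07, 0.003, -0.002]
ft_force: [-0.4, -0.2, 0.7]
grip_width: -0.002
```

```bash
cat >> plan.py <<'E'
def toolb(lean): return tool(LA+np.pi)*Ro.from_rotvec([0,lean,0])
E
python3 -c "
from plan import *
rep()
t=lane(-.095);rows([t[0],t[1],.06],toolb(np.radians(33)),7,-1)"
```

```text
lane -0.1181 -0.0006 z 0.0977 lean 0.4 yaw -3.0021 F [-0.4 -0.2  0.7] j [-0.41  0.2   0.47  1.95 -0.11  1.01 -1.32] 20.875 -0.0
[np.float64(0.0033), np.float64(-0.0), np.float64(0.0054), np.float64(-0.04), np.float64(4.66), np.float64(0.04), -1]
[np.float64(0.0028), np.float64(-0.0001), np.float64(0.0057), np.float64(-0.04), np.float64(4.66), np.float64(0.04), -1]
[np.float64(0.0023), np.float64(-0.0001), np.float64(0.0059), np.float64(-0.04), np.float64(4.66), np.float64(0.04), -1]
[np.float64(0.0019), np.float64(-0.0001), np.float64(0.006), np.float64(-0.04), np.float64(4.66), np.float64(0.04), -1]
[np.float64(0.0014), np.float64(-0.0001), np.float64(0.0062), np.float64(-0.04), np.float64(4.66), np.float64(0.04), -1]
[np.float64(0.0009), np.float64(-0.0001), np.float64(0.0063), np.float64(-0.04), np.float64(4.66), np.float64(0.04), -1]
[np.float64(0.0003), np.float64(-0.0001), np.float64(0.0063), np.float64(-0.04), np.float64(4.66), np.float64(0.04), -1]
```

Call:
{"name": "move_arm", "arguments": {"deltas": [[0.0033,0,0.0054,0,4.6,0,-1],[0.0028,0,0.0057,0,4.7,0,-1],[0.0023,0,0.006,0,4.7,0,-1],[0.0019,0,0.006,0,4.7,0,-1],[0.0014,0,0.0062,0,4.7,0,-1],[0.0009,0,0.0063,0,4.7,0,-1],[0.0003,0,0.0063,0,4.7,0,-1],[0,0,0,0,0,0,-1]]}}

```text
clock: 21.88
position: [0.5249, -0.0494, 0.0594]
ee_rot: [0.958, 0.067, 0.28, -0.022]
ft_force: [-0.5, -0.2, 0.7]
grip_width: -0.003
```

```bash
python3 -c "
from plan import *
rep()
t=lane(-.075);rows([t[0],t[1],.033],toolb(np.radians(36)),5,-1)"
```

```text
lane -0.0962 0.0007 z 0.0594 lean 32.6 yaw -3.0039 F [-0.5 -0.2  0.7] j [-0.36  0.01  0.46  2.38 -0.61  0.24 -0.77] 21.875 -0.0
[np.float64(0.0007), np.float64(0.0002), np.float64(0.0067), np.float64(-0.1), np.float64(0.69), np.float64(0.04), -1]
[np.float64(0.0006), np.float64(0.0002), np.float64(0.0067), np.float64(-0.1), np.float64(0.69), np.float64(0.04), -1]
[np.float64(0.0006), np.float64(0.0002), np.float64(0.0067), np.float64(-0.1), np.float64(0.69), np.float64(0.04), -1]
[np.float64(0.0005), np.float64(0.0002), np.float64(0.0067), np.float64(-0.1), np.float64(0.69), np.float64(0.04), -1]
[np.float64(0.0004), np.float64(0.0001), np.float64(0.0068), np.float64(-0.1), np.float64(0.69), np.float64(0.04), -1]
```

Call:
{"name": "move_arm", "arguments": {"deltas": [[0.003,0,0.006,0,0,0,-1],[0.001,0.0002,0.0068,0,0,0,-1],[0,0.0002,0.0068,0,0.5,0,-1],[0,0.0002,0.0068,0,1,0,-1],[0,0,0.005,0,1,0,-1],[0,0,0,0,0,0,-1]]}}

```text
clock: 22.62
position: [0.5472, -0.0466, 0.0364]
ee_rot: [0.951, 0.067, 0.301, -0.024]
ft_force: [-0.2, -1.1, 0.1]
grip_width: 0.003
```

```bash
python3 -c "
from plan import *
rep();snap('side','s11')"
```

```text
lane -0.0737 0.0005 z 0.0364 lean 35.1 yaw -3.004 F [-0.2 -1.1  0.1] j [-0.17  0.12  0.26  2.37 -1.24  0.17 -0.16] 22.625 0.0
```

View pics/s11.png

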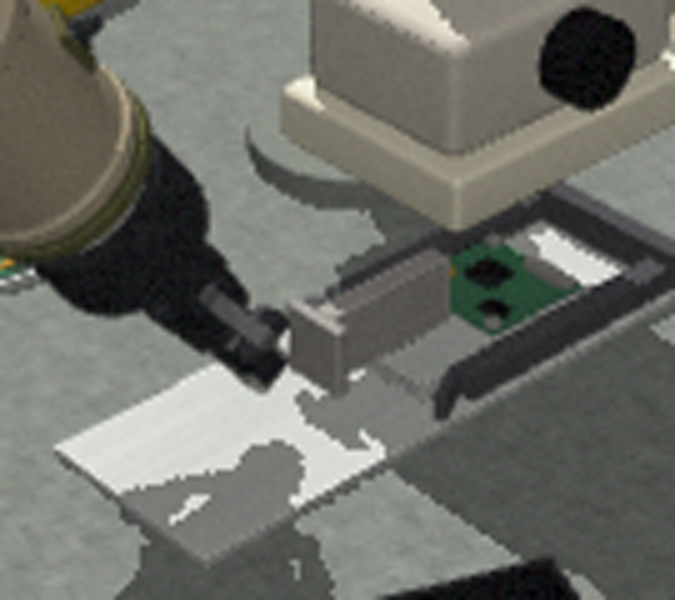

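Call:
{"name": "move_arm", "arguments": {"deltas": [[0.0033,0,0.0023,0,0,0,-1],[0.0026,0,0.004,0,0,0,-1],[0.0033,0,0.0023,0,0,0,-1],[0.0025,0,0.0018,0,0,0,-1],[0.0025,0,0.0018,0,0,0,-1],[0.0025,0,0.0018,0,0,0,-1]]}}

```text
clock: 23.42
position: [0.5684, -0.0436, 0.0343]
ee_rot: [0.951, 0.066, 0.301, -0.024]
ft_force: [-4.1, -0.9, 1.9]
grip_width: -0.001
```

```bash
python3 -c "
from plan import *
rep()"
```

```text
lane -0.0523 0.0006 z 0.0343 lean 35.2 yaw -3.0042 F [-4.1 -0.9  1.9] j [-0.14  0.17  0.22  2.32 -1.23  0.17 -0.19] 23.425 -0.0
```

Call:
{"name": "move_arm", "arguments": {"deltas": [[0.0025,0,0.0018,0,0,0,-1],[0.0025,0,0.0018,0,0,0,-1],[0.0025,0,0.0018,0,0,0,-1],[0.0025,0,0.0018,0,0,0,-1],[0.0025,0,0.0018,0,0,0,-1]]}}

```text
clock: 24.05
position: [0.5838, -0.0415, 0.0342]
ee_rot: [0.951, 0.066, 0.301, -0.024]
ft_force: [-3.4, -0.4, 1.6]
grip_width: 0.002
```

```bash
python3 -c "
from plan import *
rep();snap('side','s12',(225,170,370,280))"
```

```text
lane -0.0367 0.0006 z 0.0342 lean 35.2 yaw -3.0043 F [-3.4 -0.4  1.6] j [-0.15  0.19  0.23  2.28 -1.21  0.17 -0.22] 24.05 0.0
```

View pics/s12.png

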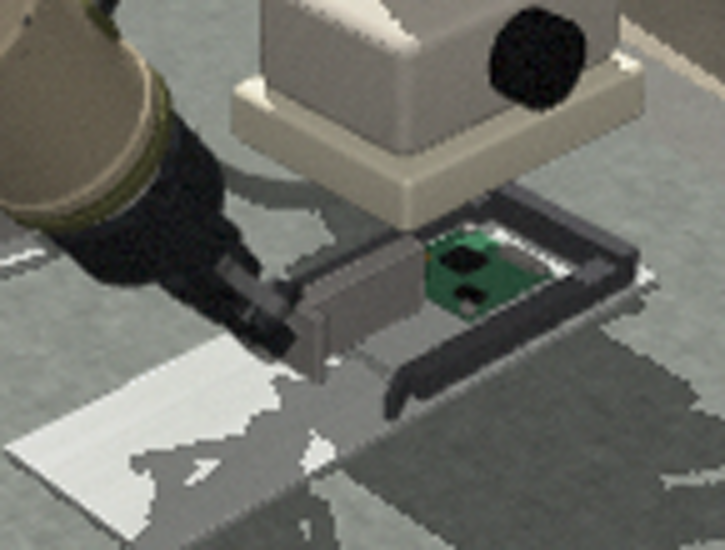

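```bash
python3 - <<'E'
from plan import *
p=np.load('s12.npy')
cv2.imwrite('pics/s12z.png',cv2.resize(p[205:255,270:345,::-1],None,fx=10,fy=10,interpolation=cv2.INTER_CUBIC))
E
```

```text
(no output)
```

View pics/s12z.png

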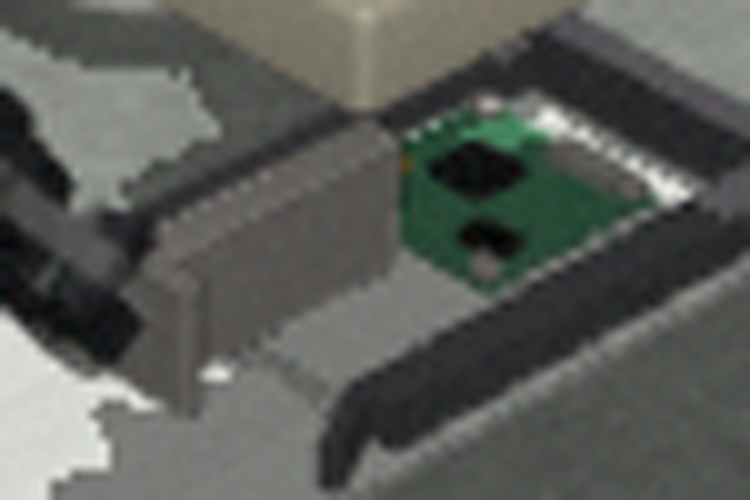

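```bash
python3 - <<'E'
from plan import *
c=lambda U,V:((U+.5)/10-.5+270,(V+.5)/10-.5+205)
d=np.array([np.cos(LA),np.sin(LA)]);n=np.array([-d[1],d[0]])
Ms=np.array([.620,-.0375])
for U,V,z,w in((185,280,.054,'thumb rr top'),(187,412,.016,'thumb bot'),(703,190,.016,'front right deck')):
    P=onz('side',*c(U,V),z)[:2]-Ms; print(w,P@d,P@n)
E
```

```text
thumb rr top -0.028264303145244234 -0.016143490044836745
thumb bot -0.02756780367564383 -0.015962759201774916
front right deck 0.13086397083344425 -0.033823055004706955
```

Call:
{"name": "move_arm", "arguments": {"deltas": [[0.002,0,0.0014,0,0,0,-1],[0.002,0,0.0014,0,0,0,-1],[0.0016,0,0.0011,0,0,0,-1],[0.0016,0,0.0011,0,0,0,-1],[0.0008,0,0.0006,0,0,0,-1]]}}

```text
clock: 24.72
position: [0.5934, -0.0401, 0.0342]
ee_rot: [0.951, 0.066, 0.301, -0.024]
ft_force: [-2.6, 0.2, 1.5]
grip_width: -0.001
```

```bash
python3 -c "
from plan import *
rep();snap('side','s13',(270,190,360,255),8)"
```

```text
lane -0.0271 0.0008 z 0.0342 lean 35.2 yaw -3.0042 F [-2.6  0.2  1.5] j [-0.16  0.21  0.24  2.26 -1.2   0.18 -0.24] 24.725 -0.0
```

View pics/s13.png

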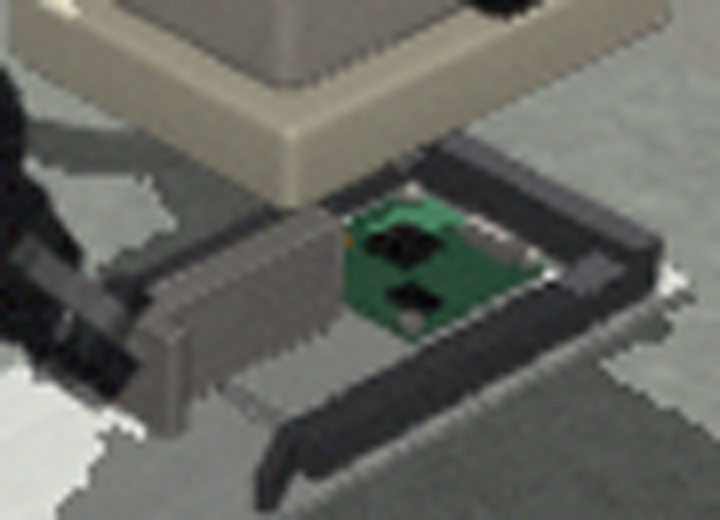

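Call:
{"name": "move_arm", "arguments": {"deltas": [[0.0012,0,0.0009,0,0,0,-1],[0.0012,0,0.0009,0,0,0,-1],[0.0012,0,0.0009,0,0,0,-1],[0.0008,0,0.0006,0,0,0,-1]]}}

```text
clock: 25.28
position: [0.5989, -0.0394, 0.0342]
ee_rot: [0.951, 0.066, 0.301, -0.024]
ft_force: [-3.2, -0.3, 1.7]
grip_width: -0.0
```

Call:
{"name": "move_arm", "arguments": {"deltas": [[0.0008,0,0.0006,0,0,0,-1],[0.0008,0,0.0006,0,0,0,-1]]}}

```text
clock: 25.52
position: [0.6008, -0.0391, 0.0341]
ee_rot: [0.951, 0.066, 0.301, -0.024]
ft_force: [-3.5, -0.2, 2.8]
grip_width: 0.006
```

```bash
python3 -c "
from plan import *
rep();snap('side','s14',(270,190,360,255),8)"
```

```text
lane -0.0195 0.0008 z 0.0341 lean 35.2 yaw -3.0043 F [-3.5 -0.2  2.8] j [-0.17  0.23  0.24  2.25 -1.19  0.18 -0.25] 25.525 0.01
```

View pics/s14.png

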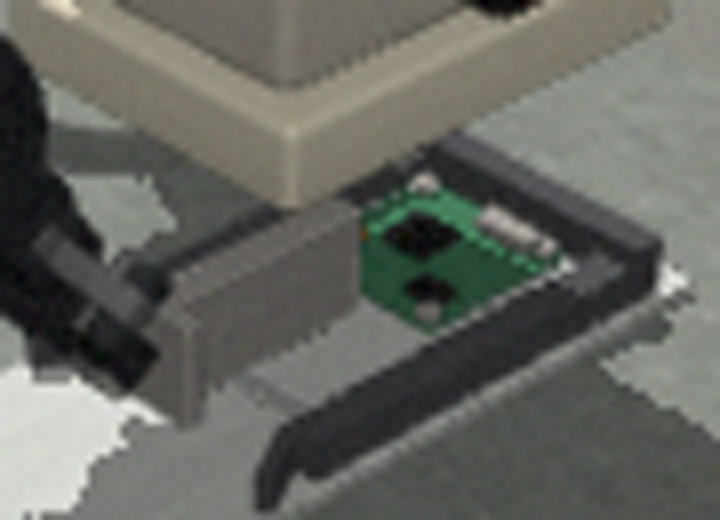

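Call:
{"name": "move_arm", "arguments": {"deltas": [[0.0006,0,0.0004,0,0,0,-1],[0.0004,0,0.0003,0,0,0,-1]]}}

```text
clock: 25.82
position: [0.602, -0.0389, 0.0341]
ee_rot: [0.951, 0.066, 0.301, -0.024]
ft_force: [-3.3, -0.5, 2.5]
grip_width: 0.002
```

Call:
{"name": "move_arm", "arguments": {"deltas": [[0.0006,0,0.0004,0,0,0,-1]]}}

```text
clock: 25.95
position: [0.6027, -0.0388, 0.034]
ee_rot: [0.951, 0.066, 0.301, -0.024]
ft_force: [-3.0, -0.3, 2.8]
grip_width: -0.004
```

Call:
{"name": "move_arm", "arguments": {"deltas": [[0.0004,0,0.0003,0,0,0,-1]]}}

```text
clock: 26.08
position: [0.6032, -0.0388, 0.0341]
ee_rot: [0.951, 0.066, 0.301, -0.024]
ft_force: [-2.8, -0.1, 2.3]
grip_width: -0.003
```

Call:
{"name": "move_arm", "arguments": {"deltas": [[0.0004,0,0.0003,0,0,0,-1]]}}

```text
clock: 26.2
position: [0.6037, -0.0387, 0.034]
ee_rot: [0.951, 0.066, 0.301, -0.024]
ft_force: [-3.7, -1.3, 2.9]
grip_width: -0.002
```

Call:
{"name": "move_arm", "arguments": {"deltas": [[0.0004,0,0.0003,0,0,0,-1]]}}

```text
clock: 26.32
position: [0.6042, -0.0386, 0.034]
ee_rot: [0.951, 0.066, 0.301, -0.024]
ft_force: [-3.4, -0.5, 2.0]
grip_width: -0.002
```

```bash
python3 -c "
from plan import *
rep();snap('side','s15',(250,170,360,255),7)"
```

```text
lane -0.0161 0.0008 z 0.034 lean 35.2 yaw -3.0043 F [-3.4 -0.5  2. ] j [-0.17  0.23  0.24  2.24 -1.18  0.18 -0.26] 26.325 -0.0
```

View pics/s15.png

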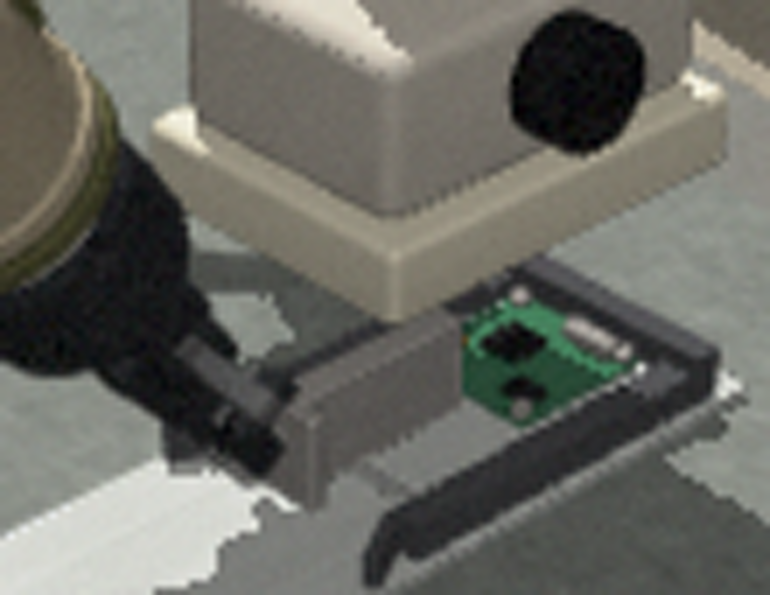

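Call:
{"name": "move_arm", "arguments": {"deltas": [[0.0004,0,0.0003,0,0,0,-1]]}}

```text
clock: 26.5
position: [0.6047, -0.0386, 0.034]
ee_rot: [0.951, 0.066, 0.301, -0.024]
ft_force: [-2.9, -0.3, 3.0]
grip_width: 0.003
```

Call:
{"name": "move_arm", "arguments": {"deltas": [[0.0004,0,0.0003,0,0,0,-1]]}}

```text
clock: 26.62
position: [0.6052, -0.0385, 0.034]
ee_rot: [0.951, 0.066, 0.301, -0.024]
ft_force: [-3.2, -1.0, 2.0]
grip_width: -0.0
```

Call:
{"name": "move_arm", "arguments": {"deltas": [[0.0004,0,0.0003,0,0,0,-1]]}}

```text
clock: 26.75
position: [0.6057, -0.0384, 0.034]
ee_rot: [0.951, 0.066, 0.301, -0.024]
ft_force: [-2.9, -0.4, 3.3]
grip_width: -0.001
```

Call:
{"name": "move_arm", "arguments": {"deltas": [[0.0004,0,0.0003,0,0,0,-1]]}}

```text
clock: 26.88
position: [0.6062, -0.0383, 0.034]
ee_rot: [0.951, 0.066, 0.301, -0.024]
ft_force: [-2.6, -1.1, 3.4]
grip_width: -0.003
```

```bash
python3 - <<'E'
from plan import *
rep()
snap('side','s16',(310,195,360,235),15)
E
```

```text
lane -0.0142 0.0009 z 0.034 lean 35.2 yaw -3.0042 F [-2.6 -1.1  3.4] j [-0.18  0.24  0.25  2.23 -1.18  0.18 -0.26] 26.875 -0.0
```

View pics/s16.png

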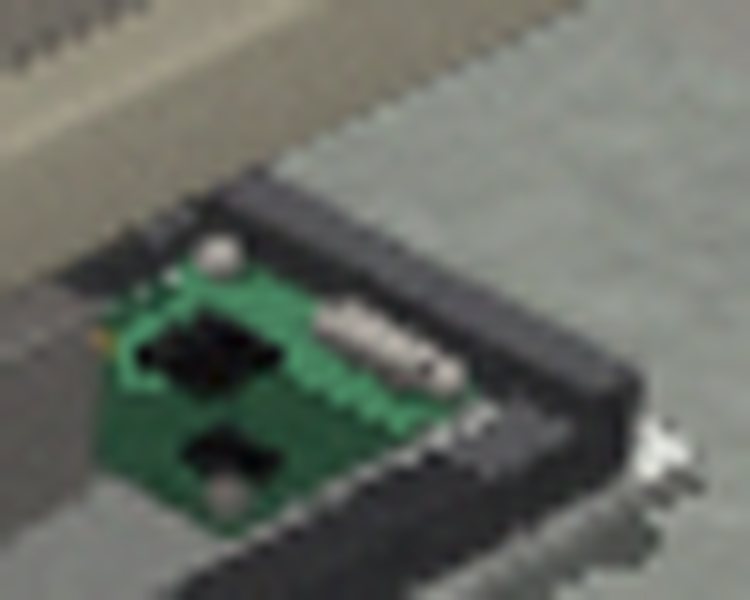

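```bash
python3 - <<'E'
from plan import *
d=np.array([np.cos(LA),np.sin(LA)]);n=np.array([-d[1],d[0]])
Ms=np.array([.620,-.0375])
def L(x,y,z): return [*(Ms+x*d+y*n),z]
f=lambda uv:((uv-[310,195]+.5)*15-.5).round(0)
print('stop top near',f(proj('side',[L(.145,.03,.026),L(.145,-.03,.026),L(.145,-.0375,.026)])))
print('stop top far(+25?)',f(proj('side',[L(.17,.055,.026),L(.17,-.055,.026),L(.17,-.055,.006)])))
for x in(.145,.140,.135): print('deck front at',x,f(proj('side',[L(x,.035,.016),L(x,0,.016),L(x,-.035,.016)])))
c=lambda U,V:((U+.5)/15-.5+310,(V+.5)/15-.5+195)
for U,V,z in((488,408,.016),(565,415,.026),(640,385,.026),(690,490,.006)):
    P=onz('side',*c(U,V),z)[:2]-Ms;print(P@d,P@n)
E
```

```text
stop top near [[238. 205.]
 [498. 344.]
 [532. 362.]]
stop top far(+25?) [[234.  98.]
 [713. 349.]
 [705. 449.]]
deck front at 0.145 [[215. 243.]
 [364. 323.]
 [518. 406.]]
deck front at 0.14 [[195. 253.]
 [343. 334.]
 [497. 418.]]
deck front at 0.135 [[174. 264.]
 [323. 345.]
 [477. 429.]]
0.14101016442289563 -0.03198600195917695
0.13709540130004955 -0.05185634436463284
0.15289718880447628 -0.05417573089465489
0.15884825286550658 -0.06149195384302822
```

Call:
{"name": "move_arm", "arguments": {"deltas": [[0.0004,0,0.0003,0,0,0,-1]]}}

```text
clock: 27.05
position: [0.6066, -0.0383, 0.0339]
ee_rot: [0.951, 0.066, 0.301, -0.024]
ft_force: [-3.2, -0.1, 2.2]
grip_width: 0.001
```

Call:
{"name": "move_arm", "arguments": {"deltas": [[0.0004,0,0.0003,0,0,0,-1]]}}

```text
clock: 27.18
position: [0.6071, -0.0382, 0.0339]
ee_rot: [0.951, 0.066, 0.301, -0.024]
ft_force: [-3.0, -0.3, 2.2]
grip_width: 0.004
```

Call:
{"name": "move_arm", "arguments": {"deltas": [[0.0004,0,0.0003,0,0,0,-1]]}}

```text
clock: 27.3
position: [0.6076, -0.0381, 0.0339]
ee_rot: [0.951, 0.066, 0.301, -0.024]
ft_force: [-2.8, -1.1, 2.6]
grip_width: -0.001
```

Call:
{"name": "move_arm", "arguments": {"deltas": [[0.0004,0,0.0003,0,0,0,-1]]}}

```text
clock: 27.42
position: [0.6079, -0.0381, 0.0338]
ee_rot: [0.951, 0.066, 0.301, -0.024]
ft_force: [-7.8, -1.0, 6.9]
grip_width: 0.0
```

```bash
python3 - <<'E'
from plan import *
rep()
snap('side','s17',(270,190,360,255),8)
E
```

```text
lane -0.0124 0.0009 z 0.0338 lean 35.2 yaw -3.0043 F [-7.8 -1.   6.9] j [-0.18  0.24  0.25  2.23 -1.18  0.18 -0.27] 27.425 0.0
```

View pics/s17.png

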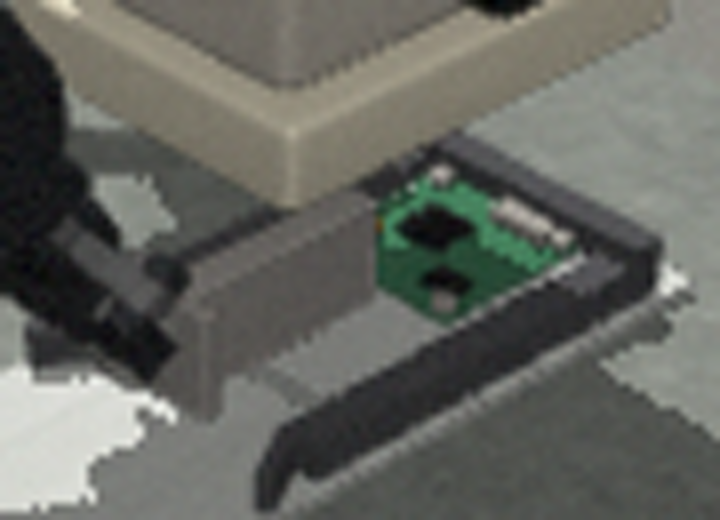

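The push force jumped from 3 to 8 N, so the carrier has reached the stop. I back straight off, then look at the gap.

Call:
{"name": "move_arm", "arguments": {"deltas": [[-0.0008,0,-0.0006,0,0,0,-1],[-0.0025,0,-0.0018,0,0,0,-1],[-0.005,0,-0.0035,0,0,0,-1],[-0.008,0,-0.006,0,0,0,-1],[-0.012,0,-0.009,0,0,0,-1],[-0.012,0,-0.009,0,0,0,-1],[-0.012,0,-0.012,0,-2,0,-1],[-0.01,0,-0.015,0,-3,0,-1],[0,0,0,0,0,0,-1]]}}

```text
clock: 28.6
position: [0.5293, -0.0478, 0.0447]
ee_rot: [0.961, 0.069, 0.266, -0.023]
ft_force: [0.4, 0.4, -0.2]
grip_width: 0.006
```

```bash
python3 - <<'E'
from plan import *
rep()
snap('side','s18',(270,190,360,255),8)
snap('top','t18',(0,0,560,420),1.4)
E
```

```text
lane -0.0916 0.0016 z 0.0447 lean 31.0 yaw -3.0011 F [ 0.4  0.4 -0.2] j [-0.31  0.07  0.4   2.36 -0.67  0.25 -0.73] 28.6 0.01
```

View pics/s18.png

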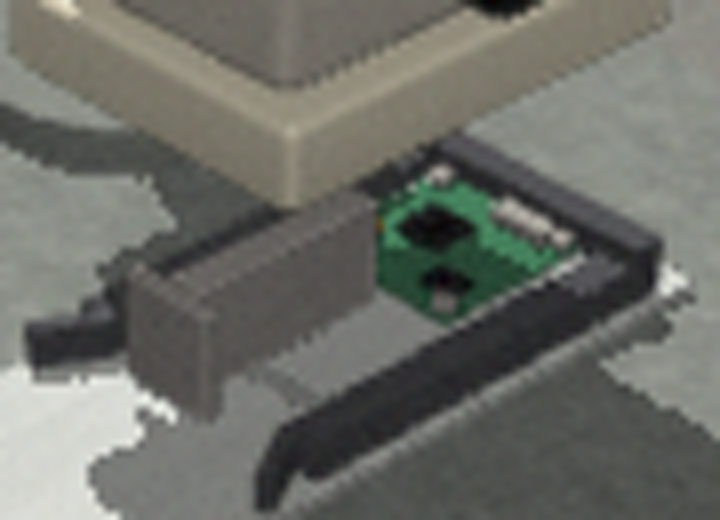

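View pics/t18.png

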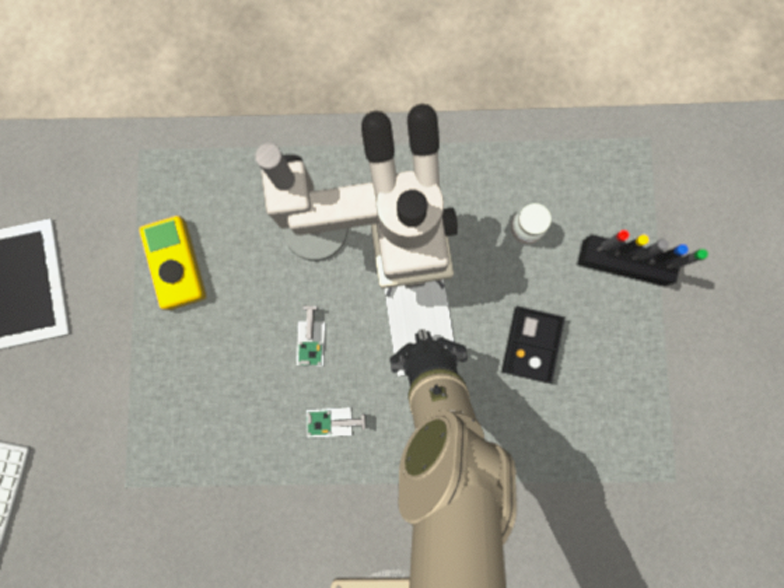

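```bash
python3 - <<'E'
from plan import *
d=np.array([np.cos(LA),np.sin(LA)]);n=np.array([-d[1],d[0]]);Ms=np.array([.620,-.0375])
c=lambda U,V:((U+.5)/8-.5+270,(V+.5)/8-.5+190)
for U,V,z,w in((207,318,.054,'thumb rr top'),(207,418,.016,'thumb rr bot'),(130,277,.054,'thumb rl top'),(262,508,.006,'R flare foot'),(262,460,.020,'R flare top'),(28,368,.006,'L flare foot'),(28,328,.020,'L flare top'),(118,218,.110,'hood L?'),(10,58,.110,'hood left corner'),(292,208,.110,'hood R corner'),
 (660,245,.026,'stop right far top')):
    P=onz('side',*c(U,V),z)[:2]-Ms; print(w,(P@d).round(4),(P@n).round(4))
E
```

```text
thumb rr top -0.0066 -0.018
thumb rr bot -0.0043 -0.0158
thumb rl top -0.0085 0.0131
R flare foot -0.0137 -0.0492
R flare top -0.0107 -0.0459
L flare foot -0.017 0.0505
L flare top -0.016 0.0513
hood L? -0.0476 -0.0251
hood left corner -0.0123 0.0612
hood R corner -0.0085 -0.0542
stop right far top 0.1527 -0.0539
```

Call:
{"name": "move_arm", "arguments": {"deltas": [[0,0,-0.01,0,-3,0,-1],[0,0,-0.015,0,-5,0,-1],[0,0,-0.015,0,-5,0,-1],[0,0,0,0,0,0,-1]]}}

```text
clock: 29.2
position: [0.5136, -0.0498, 0.0807]
ee_rot: [0.985, 0.071, 0.157, -0.016]
ft_force: [0.5, -0.5, 0.5]
grip_width: -0.001
```

```bash
python3 - <<'E'
from plan import *
rep()
a=np.load('s18.npy');p,_=viewer.camera('side')
print('lane region change',np.abs(a[195:250,285:350].astype(int)-p[195:250,285:350]).mean())
b=np.load('top0.npz')['p'];t=np.load('t18.npy')
for n,(x0,y0,x1,y1) in dict(meter=(95,150,150,225),tray=(355,215,405,275),jar=(362,140,398,178),rack=(410,160,510,205)).items():
    A=cv2.cvtColor(b[y0:y1,x0:x1],cv2.COLOR_RGB2GRAY).astype(np.float32);B=cv2.cvtColor(t[y0:y1,x0:x1],cv2.COLOR_RGB2GRAY).astype(np.float32)
    print(n,cv2.phaseCorrelate(A,B))
print(manip.hand_in())
E
```

```text
lane -0.1075 0.0017 z 0.0807 lean 18.1 yaw -2.999 F [ 0.5 -0.5  0.5] j [-0.43  0.04  0.5   2.2  -0.16  0.61 -1.24] 29.2 -0.0
lane region change 2.190862470862471
meter ((0.0556241664621524, 0.5516449446659806), 0.9446419796413845)
tray ((0.03750607916779458, 0.004039737539844879), 0.9214982589085897)
jar ((-0.03799286766729537, 0.01387914649509625), 0.9786947780185276)
rack ((0.032272293846808964, 0.5182108729377362), 0.9759660646650526)
the job is handed in; nothing more can be done
None
```

The carrier is on the stage plate between the rails, board end inward and pushed up to the end stop. I let go and handed the job in at about 29 s.

I lifted it by the fin, set it in the lane mouth, and pushed on the thumb plate with closed fingers. The push started upright and finished at 35° of lean. Partway through I backed off and turned the gripper half round, because joint 7 was at 2.56 of its 2.6 rad limit.

**At the stop:** the push force rose from about 3 N to 7.8 N along x, with 6.9 N upward, on the last 0.5 mm step. I stopped there and backed straight off. Most of that is force from the finger on the carrier; I could not measure the force on the microscope itself.

**Position:** in the side view the thumb plate's rear face is 6.5 mm before the lane mouth, or about 8–9 mm once corrected against the flares. Home is 7.5 mm, so carrier_center is about 86–87 mm past the mouth.

**Disagreements:**
- The arm's own position put the carrier 3–4 mm farther in than home. The calibration is only good to about 2 mm, and I trusted the contact force and the view relative to the rails instead.
- The two corners of the thumb plate also suggested a slight turn. The flares and hood show the same skew, so I put it down to the camera rather than the carrier.

**Last checks:** the wrist force was near zero with the arm clear. The bystanders moved 0.6 px (about 1 mm) or less in the top view, which is within noise.

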